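# Stow parts tubs in the pedal-lid bin

## Task

Put the two parts tubs that stand out on the counter away in the pedal-lid bin: press the pedal right down so that the lid stands open, stack the taller tub on the tub already inside and then the low tub on top of that, feet seated in the recesses of the lid below, and ease the pedal gently back up until the bin's lid is fully shut. Work the lid by its pedal only, without touching the lid itself, set the tubs down rather than dropping them, and leave the cartons and the capacitor where they stand.

Things in the scene. Friction and masses are not known exactly. Their poses are not given: they have to be found in the camera images.
- bin: grey open-topped steel bin fixed to the counter, 180 mm (its x) x 200 mm (its y) x 140 mm high, walls 5 mm, inner floor 5 mm above the counter. Origin: centre of its underside on the counter; its -x side is the front with the pedal, the lid is hinged along the rim of the +x (back) side.
- lid (a joint): angle of the bin's lid, rad: 0 shut, 1.8 wide open (leaning slightly back past upright). Linked to the pedal: lid angle = 4.5 x pedal angle, so the lid swings 4.5 times as fast as the pedal. Keep the lid below 4 rad/s when shutting.
- lid_edge (a point): middle of the free front edge of the lid, a clear flat panel in a grey frame, 186 x 206 x 8 mm, hinged along the bin's back rim 140 mm above the counter, 94 mm behind the bin's centre; the edge is 186 mm from the hinge line.
- pedal (a joint): angle of the pedal lever, rad: 0 up (lid shut; pedal slopes 0.2 rad up from its pivot), 0.4 fully down (slopes 0.2 rad down; lid open at 1.8). It has end stops at both. Stiff friction, no return spring: it and the lid stay where they are left. Pushing down at the pad takes about 6 to 9 N, drawing it up about 2 to 7 N.
- pedal_pad (a point): centre of the pedal's black rubber pad, 46 mm long (along the lever) x 24 wide (bin's y) x 12 thick, 90 mm from the pivot. The pivot axis runs along the bin's y at bin x = -98 mm, y = 0, 45 mm above the counter; the lever points to the bin's -x. Pad centre is 63 mm above the counter when up, 27 mm when fully down. Its sides can be pinched from above.
- tub_base: the tub already inside the bin, standing loose on its floor; under the lid until that opens. Grey, pale lid, 38 mm high over all, 104 (its x) x 58 mm, 0.3 to 0.55 kg. Four 12 mm domed feet, 5 mm high, at x = +-38, y = +-15.5 mm; 17 mm square recesses, 6 mm deep, above them in the flat lid. Half-turn symmetric. Origin: footprint centre at the feet's underside.
- tub_tall: the taller loose tub on the counter, to the left or right of the bin. Grey, pale lid, 54 mm high over all, 104 (its x) x 58 mm, 0.25 to 0.5 kg. Four 12 mm domed feet, 5 mm high, at x = +-38, y = +-15.5 mm; 17 mm square recesses, 6 mm deep, above them in the flat lid. Half-turn symmetric. Seated on tub_base its origin is 33 mm above that one's. Origin: footprint centre at the feet's underside.
- tub_low: the lower loose tub on the counter, on the other side of the bin. Grey, pale lid, 38 mm high over all, 104 (its x) x 58 mm, 0.17 to 0.35 kg. Four 12 mm domed feet, 5 mm high, at x = +-38, y = +-15.5 mm; 17 mm square recesses, 6 mm deep, above them in the flat lid. Half-turn symmetric. Seated on tub_tall its origin is 49 mm above that one's. Origin: footprint centre at the feet's underside.
- carton_tall: bystander: cardboard carton 80 x 110 x 170 mm high, at the back left. Origin: centre of its underside.
- carton_wide: bystander: cardboard carton 90 x 140 x 120 mm high, at the back right. Origin: centre of its underside.
- carton_small: bystander: small cardboard carton 50 x 50 x 60 mm high, on one side of the pedal. Origin: centre of its underside.
- capacitor: bystander: upright aluminium motor capacitor, 42 mm across, 97 mm high with its terminals, on the other side of the pedal. Origin: centre of its underside.
Not all that is in view belongs to the job. Leave any pink or turquoise look-alike of the tub_low alone. What is shaped like the tub_tall but orange is not meant.

How it is judged:
By the outcome, as a careful person would: the job done as asked, in the order asked, and still so for the second after the job is handed in, with the robot touching nothing.
It also fails if it takes over 72 s, if anything falls off the work surface, if the arm or the gripper's body presses on something with over 40 N, if the wrist force passes 120 N, or if a joint passes its speed limit or range.

## Robot

A 6-joint arm with a two-finger parallel gripper is mounted at the origin on the work surface. World frame = base frame: x ahead of the robot, y to its left, z up, the work surface at z = 0. Lengths are in mm, angles in rad, forces in N, time in s.
With the tool pointing down it reaches from about 350 to 775 mm from the base axis. Payload 7.3 kg.
Tool frame: the origin (TCP) lies between the finger pads; the fingertips stand 17 mm ahead of it and the grasp point (between the pads) lies 2 mm behind it; z points along the fingers, y is the direction in which the jaws open and shut (so a half turn about z gives the same grasp; the last joint's range is limited). The gripper opens to 92 mm and grips with 3 to 60 N. Pads are 19 mm wide; open, the fingers measure 130 mm over their backs; the gripper's body (75 mm by 190 mm) begins 47 mm behind the grasp point.
Start: joints at [1.134, 0.342, 1.524, -0, 1.275, -0.146], TCP at [150.512, 502.981, 243.741] pointing down, gripper open.
Joint ranges: [-2.53, 2.53], [-0.77, 2.02], [0.04, 2.7], [-1, 4.14], [0.28, 2.66], [-3.11, 3.11]. Speed limits (rad/s): [2.57, 2.57, 3.14, 3.14, 3.14, 3.14].

## Interface

Orientations are given as [roll, pitch, yaw] about the fixed x, y, z axes, in that order (R = Rz(yaw) Ry(pitch) Rx(roll)).
In Python, from plant import get_obs, capture, get_calibration, close_job gives the robot as it stands.
- The arm moves only by the tool carry_out, never from a script. Its argument "moves" is one flat list of numbers, 7 for each row, row after row: the shift along the tool's x, y, z normalised to -1 to 1, where 1 is 40 cm, then the turn, a rotation vector about the tool's x, y, z normalised to -1 to 1, where 1 is 30 degrees, then the opening, from 0 (shut) to 1 (fully open). A call has exactly 8 rows; each row is the pose to reach, as a shift and turn from the pose measured when the call began, along the tool's axes at that moment; what a row does not reach only later rows make up. A row lasts 1/10 s, in which the tool goes at most 50 mm and 8.59 degrees, less where a joint would pass 70% of its speed; a pose out of reach is approached as far as the arm can. A call with a number of a shift or a turn outside -1 to 1 is refused whole. A call with a gripper value outside its range is refused whole. The fingers move at their own pace and stop on an object; the grip force is fixed at half the most. Time passes only in rows, so rows that repeat a pose let the fingers close, or fill a call up. It gives the time, the measured TCP pose, the force and the opening at its end, in the units of the state.
- get_obs(): the state, without advancing time (a new reading comes with each control period).
- capture(name): name is "side" or "top" or "wrist"; returns the picture (480x640x3 uint8, red, green, blue); there is no depth.
- get_calibration(name): a dict with "vfov" (degrees; the focal length in pixels is half the picture's height over the tangent of half this angle, whatever the lens; pixels are square), "cx", "cy" (the principal point, pixels), "dist" ([k1, k2, p1, p2, k3] as OpenCV has them; the pictures are not rectified), "cam_to_world" (4x4, takes a point from camera to world coordinates). Camera axes: x right, y up, looking along -z (the intrinsics and any distortion apply to the point x, -y, -z); pixel columns grow to the right and rows downward; lengths in mm; the calibration is good to about 2 mm. A picture is of the moment at which its call begins: read the wrist's pose just before it. get_calibration takes no time and is no camera call; for the wrist camera it gives the pose at the moment of the call.
- close_job(): hands the job in, once; it reports no verdict.
The state is a dict: "time": time; "joint_positions": joint angles; "dq": joint speeds; "tau": joint torques, N m; "tool_pos": TCP position; "tcp_rot": TCP orientation; "contact_force": force on the tool from outside, world axes, zero at the start; "moment": the same for the moment, N m; "grip_width": finger opening in mm.
Only numpy, scipy, OpenCV 4.12 (cv2) and the standard library are available. Lean on these libraries where they do the work, as an engineer would, in place of code of your own. Each camera call takes 0.05 s, during which the arm holds its last target.

## Working session

There is one attempt and no reset: what is moved stays moved. The work goes in short steps, Python scripts to look and compute and a tool call to move; the robot and the scene stay as the last step left them, time stands still between calls to the robot, and variables do not carry over. Pictures are saved under pics/ and viewed, and the job is handed in when it is done.

Besides the shell and the picture viewer there is one more tool, called by a JSON object that holds its "name" and its "arguments". carry_out: Moves the arm, as the interface text tells. Scaled input: -1 to 1 covers 40 cm each way for a shift and 30 degrees each way for a turn. Its arguments: {"type":"object","properties":{"moves":{"type":"array","items":{"type":"number"}}},"required":["moves"]}

```bash
ls; mkdir -p pics
python3 - <<'E'
from plant import *
import cv2
o=get_obs();print(o)
for n in ["side","top","wrist"]:
    c=get_calibration(n);print(n,c)
    im=capture(n);cv2.imwrite(f"pics/{n}0.png",im[:,:,::-1])
E
```

```text
pics
{'time': 0.0, 'joint_positions': array([ 1.13398681e+00,  3.42696844e-01,  1.52499993e+00, -6.29508458e-06,
        1.27538052e+00, -1.46001368e-01]), 'dq': array([-0.0007743 , -0.00012094, -0.00138386, -0.00136266, -0.00027859,
        0.00039646]), 'tau': array([-2.35268431e-03, -4.31223428e+01, -2.44216847e+01,  7.15437136e-02,
        5.58045530e-02, -1.49322241e-04]), 'tool_pos': array([150.35466908, 502.62404114, 243.06433263]), 'tcp_rot': array([-3.14012294e+00, -2.10033941e-04,  2.85078619e+00]), 'contact_force': array([-0.16554444,  0.36015037,  0.19946112]), 'moment': array([-0.00921219,  0.01372085,  0.04473315]), 'grip_width': 91.49691581322558}
side {'vfov': 45.287035386630365, 'cx': 317.5274103145658, 'cy': 247.086192937872, 'dist': array([-0.05973288,  0.        ,  0.        ,  0.        ,  0.        ]), 'cam_to_world': array([[ 9.55585060e-01,  2.20116451e-01, -1.95974337e-01,
         2.89405184e+02],
       [-2.94697264e-01,  7.06275679e-01, -6.43683298e-01,
        -8.70578110e+02],
       [-3.27337496e-03,  6.72847244e-01,  7.39774203e-01,
         1.07042493
[... 443 characters left out ...]
,
       [-2.18340414e-03,  8.83346740e-02,  9.96088459e-01,
         1.09337072e+03],
       [ 0.00000000e+00,  0.00000000e+00,  0.00000000e+00,
         1.00000000e+00]])}
wrist {'vfov': 59.620366732749716, 'cx': 321.83719481825557, 'cy': 242.77374074931555, 'dist': array([-0.04716718,  0.        ,  0.        ,  0.        ,  0.        ]), 'cam_to_world': array([[ 2.85417142e-01, -9.29085931e-01, -2.35236878e-01,
         8.74217382e+01],
       [ 9.58400675e-01,  2.76101446e-01,  7.23611606e-02,
         5.23097763e+02],
       [-2.28049432e-03, -2.46104298e-01,  9.69240669e-01,
         3.84392852e+02],
       [ 0.00000000e+00,  0.00000000e+00,  0.00000000e+00,
         1.00000000e+00]])}
```

View pics/top0.png

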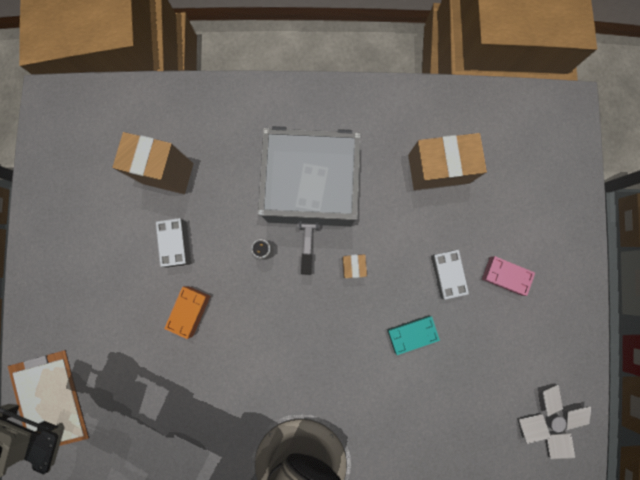

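View pics/side0.png

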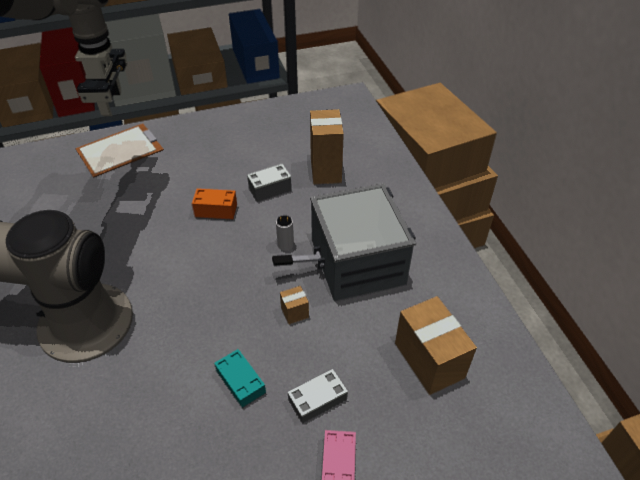

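View pics/wrist0.png

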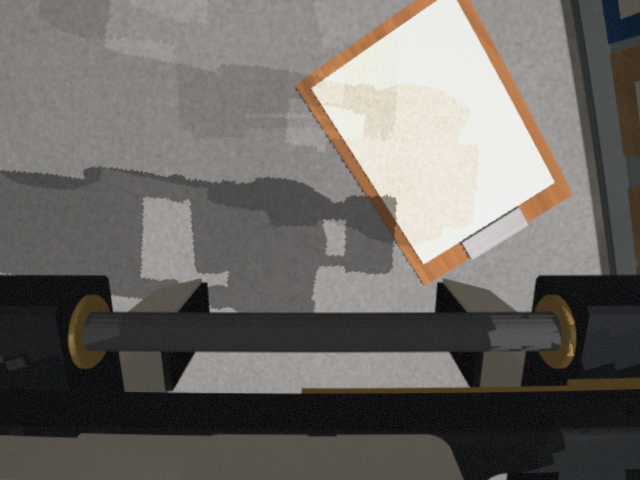

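The scene shows two white-lidded tubs: left at about (171,242) and right at about (451,275) in the top view. The bin is at (310,175), the pedal pad at (307,264), the capacitor at (261,249) and the small carton at (355,266). Next I'll measure them.

```bash
cat > h.py <<'E'
import numpy as np, cv2
from plant import *
from scipy.spatial.transform import Rotation as Rn
def ray(c,uv):
    f=240/np.tan(np.radians(c['vfov']/2)); K=np.array([[f,0,c['cx']],[0,f,c['cy']],[0,0,1]])
    p=cv2.undistortPoints(np.array(uv,float).reshape(-1,1,2),K,c['dist']).reshape(-1,2)
    d=np.c_[p[:,0],-p[:,1],-np.ones(len(p))]; T=np.array(c['cam_to_world'])
    return T[:3,3], d@T[:3,:3].T
def plane(c,uv,z):
    o,d=ray(c,uv); return o+d*((z-o[2])/d[:,2])[:,None]
def tri(c1,u1,c2,u2):
    o1,d1=ray(c1,u1);o2,d2=ray(c2,u2);out=[]
    for a,b in zip(d1,d2):
        s=np.linalg.lstsq(np.c_[a,-b],o2-o1,rcond=None)[0]
        p,q=o1+s[0]*a,o2+s[1]*b; out.append(np.r_[(p+q)/2,np.linalg.norm(p-q)])
    return np.array(out)
def proj(c,P):
    f=240/np.tan(np.radians(c['vfov']/2)); K=np.array([[f,0,c['cx']],[0,f,c['cy']],[0,0,1]])
    T=np.linalg.inv(c['cam_to_world']); p=np.atleast_2d(P)@T[:3,:3].T+T[:3,3]; p=p*[1,-1,-1]
    return cv2.projectPoints(p,np.zeros(3),np.zeros(3),K,c['dist'])[0].reshape(-1,2)
def rel(pos,rpy,o=None):
    """target -> normalised shift & turn from present pose"""
    o=o or get_obs(); R0=Rn.from_euler('xyz',o['tcp_rot']); R1=Rn.from_euler('xyz',rpy)
    s=R0.inv().apply(np.array(pos)-o['tool_pos'])/400
    r=np.degrees((R0.inv()*R1).as_rotvec())/30
    return np.round(np.r_[s,r],4)
E
python3 - <<'E'
from h import *
t,s=get_calibration('top'),get_calibration('side')
ti,si=cv2.imread('pics/top0.png'),cv2.imread('pics/side0.png')
def blobs(im,lo=170):
    hsv=cv2.cvtColor(im,cv2.COLOR_BGR2HSV); m=((hsv[...,2]>lo)&(hsv[...,1]<40)).astype(np.uint8)
    cs,_=cv2.findContours(m,cv2.RETR_EXTERNAL,cv2.CHAIN_APPROX_NONE)
    for c in cs:
        if cv2.contourArea(c)>300: r=cv2.minAreaRect(c);print(np.round(r[0],1),np.round(r[1],1),round(r[2],1),cv2.contourArea(c));yield r,c
for im in (ti,si): print(list(len(c) for r,c in blobs(im)))
for n,im,a in (('a',ti,(150,220,50,50)),('b',ti,(425,245,50,60)),('c',ti,(250,120,120,160)),('d',si,(245,160,50,40)),('e',si,(280,365,70,60)),('f',si,(265,180,150,130))):
    x,y,w,h=a; k=min(800//w,600//h); cv2.imwrite(f'pics/crop_{n}.png',cv2.resize(im[y:y+h,x:x+w],None,fx=k,fy=k,interpolation=cv2.INTER_NEAREST)); print(n,k)
E
```

```text
[ 47.2 403.7] [77.5 50.9] 75.2 2701.5
[451.4 274. ] [45.  23.9] 77.0 1008.5
[170.  242.1] [44.7 24.3] 83.5 932.5
[452.3 155.9] [40.1 13.5] 81.3 482.0
[141.  154.7] [13.3 37.7] 16.7 448.5
[277, 129, 157, 100, 93]
[317.1 391.2] [26.9 52.2] 61.8 1295.5
[437.3 328.3] [13.5 43.2] 66.6 502.5
[268.5 175.1] [14.2 39.7] 72.3 328.5
[117.1 148.7] [27.6 69.6] 69.4 1637.5
[133, 95, 139, 161]
a 12
b 10
c 3
d 15
e 10
f 4
```

View pics/crop_c.png

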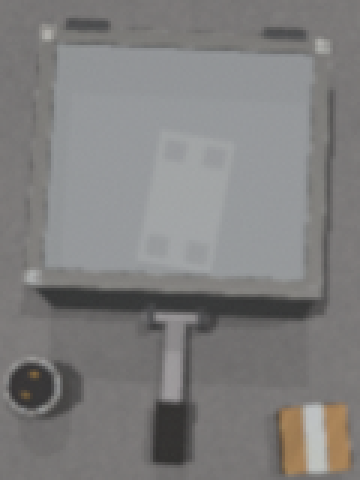

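View pics/crop_d.png

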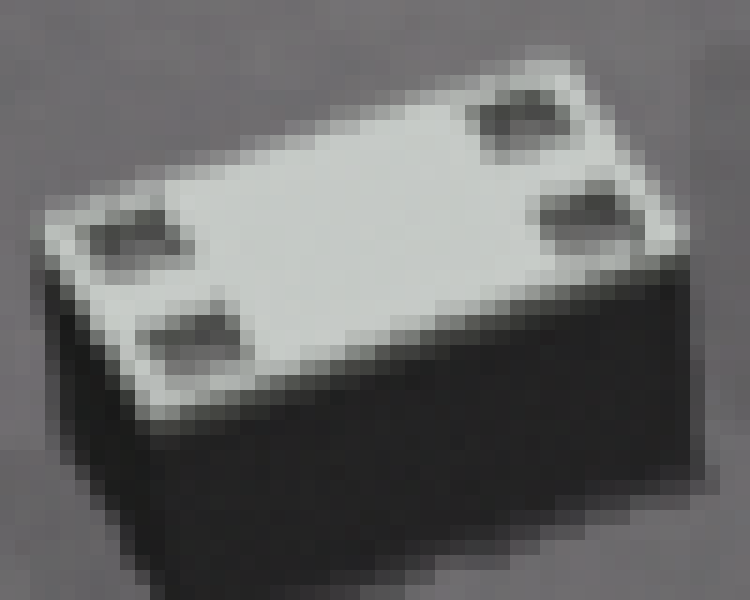

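View pics/crop_e.png

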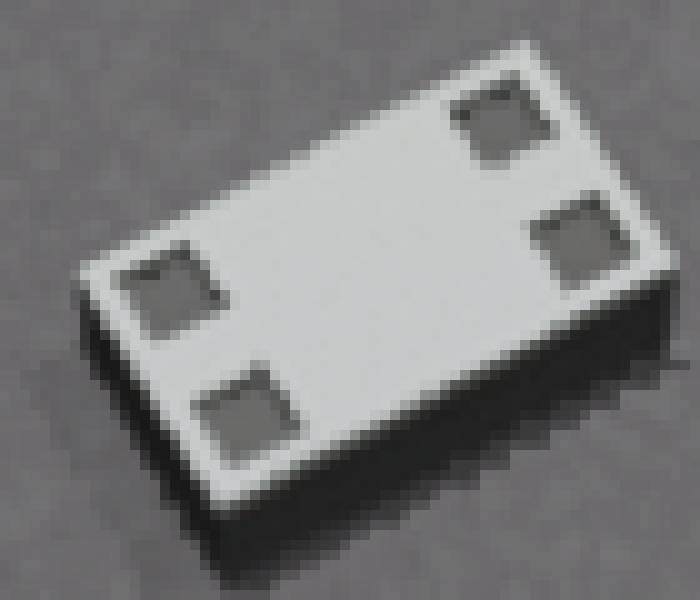

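View pics/crop_f.png

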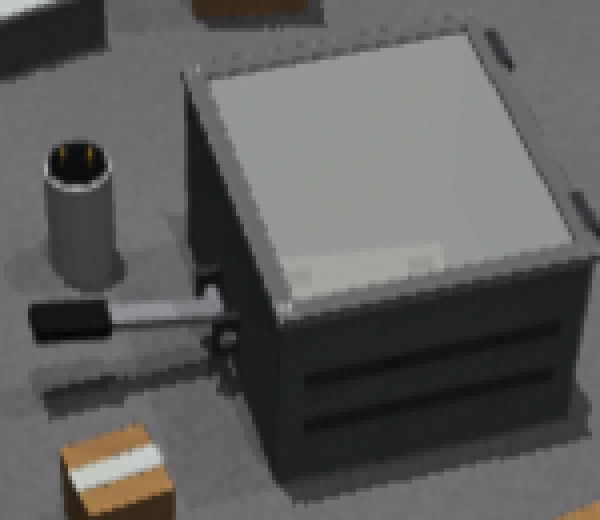

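View pics/crop_a.png

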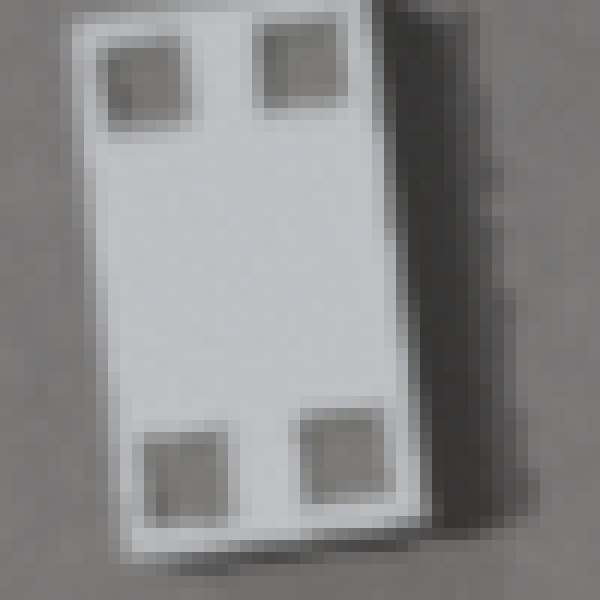

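View pics/crop_b.png

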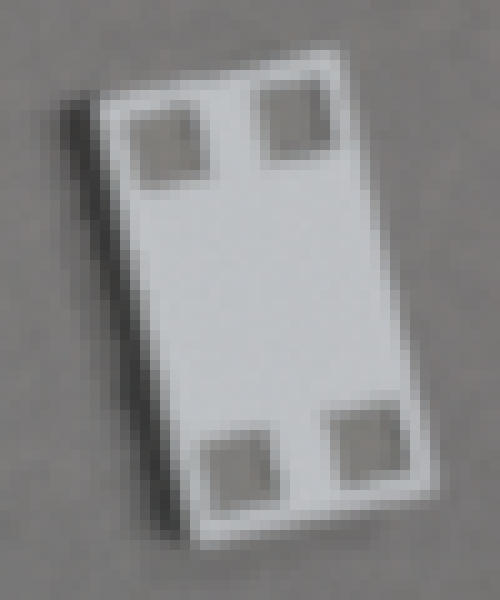

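Run:
```python
from h import *
np.set_printoptions(precision=1,suppress=True)
t,s=get_calibration('top'),get_calibration('side')
im=cv2.imread('pics/top0.png'); si=cv2.imread('pics/side0.png')
cp=lambda u,v,ox,oy,k:((u+.5)/k-.5+ox,(v+.5)/k-.5+oy)
def tub(ctr,z):
    hsv=cv2.cvtColor(im,cv2.COLOR_BGR2HSV); m=((hsv[...,2]>150)&(hsv[...,1]<50)).astype(np.uint8)
    for c in cv2.findContours(m,0,1)[0]:
        r=cv2.minAreaRect(c)
        if np.hypot(r[0][0]-ctr[0],r[0][1]-ctr[1])<6 and cv2.contourArea(c)>500:
            P=plane(t,c.reshape(-1,2),z)[:,:2].astype(np.float32)
            r=cv2.minAreaRect(P); print('tub',np.array(r[0]),np.array(r[1]),r[2])
            b=cv2.boxPoints(r);e=[b[1]-b[0],b[2]-b[1]];e=max(e,key=np.linalg.norm);print(' yaw deg',np.degrees(np.arctan2(e[1],e[0])))
tub((170,242),54);tub((451,274),38)
# recess centres
A=[cp(u,v,150,220,12) for u,v in((147,85),(302,64),(186,478),(344,455))]
B=[cp(u,v,425,245,10) for u,v in((168,147),(294,120),(240,470),(368,443))]
for X,z in((A,54),(B,38)):
    P=plane(t,X,z);print('rec ctr',P.mean(0),'yaw',np.degrees(np.arctan2(*((P[0]+P[1]-P[2]-P[3])[[1,0]]))),np.linalg.norm(P[0]-P[1]),np.linalg.norm(P[0]-P[2]))
L=[cp(u,v,250,120,3) for u,v in((40,25),(331,40),(25,284),(326,300))]
P=plane(t,L,146);print('lid',P);print(P.mean(0),[np.linalg.norm(P[i]-P[j]) for i,j in((0,1),(2,3),(0,2),(1,3))])
C=[cp(u,v,250,120,3) for u,v in((152,402),(188,402),(152,462),(188,462))]
P=plane(t,C,69);print('pad',P,P.mean(0))
C=[cp(u,v,250,120,3) for u,v in((175,315),(178,370),(175,150),(214,156),(158,246),(197,253))]
print('lever',plane(t,C[:2],50)); P=plane(t,C[2:],43);print('base',P,P.mean(0),np.degrees(np.arctan2(*((P[0]+P[1]-P[2]-P[3])[[1,0]]))))
print('cap',plane(t,[cp(32,385,250,120,3)],92),'carton',plane(t,[cp(317,440,250,120,3)],60))
# triangulate lid corners
S=[cp(u,v,265,180,4) for u,v in((185,70),(470,22),(285,318),(598,255))]
print(tri(t,[L[2],L[0],L[3],L[1]],s,S))
```

```text
tub [509.1 307.5] [104.1  58.6] 8.721504211425781
 yaw deg 8.721518
tub [ 445.8 -339.7] [104.5  58.3] 12.657571792602539
 yaw deg 12.657568
rec ctr [508.8 306.9  54. ] yaw 8.498485188038886 30.505112200118838 75.84164337035729
rec ctr [ 445.9 -339.4   38. ] yaw 12.690196424759996 30.25111125962739 75.72299356951753
lid [[ 747.6   87.8  146. ]
 [ 739.3 -118.   146. ]
 [ 562.4   92.7  146. ]
 [ 554.3 -115.6  146. ]]
[650.9 -13.3 146. ] [np.float64(205.99327469051715), np.float64(208.3898291057221), np.float64(185.2562393390999), np.float64(185.0852192305926)]
pad [[486.2   6.8  69. ]
 [486.6 -19.8  69. ]
 [441.8   6.   69. ]
 [442.2 -20.6  69. ]] [464.2  -6.9  69. ]
lever [[553.5  -8.4  50. ]
 [511.7 -11.5  50. ]]
base [[682.9  -5.9  43. ]
 [678.6 -36.2  43. ]
 [607.5   5.8  43. ]
 [602.5 -24.3  43. ]] [642.9 -15.1  43. ] -8.848848276425176
cap [[496.   93.2  92. ]] carton [[ 460.1 -116.3   60. ]]
[[ 564.7   92.6  144.3    4.1]
 [ 748.5   89.2  137.7    3.6]
 [ 556.5 -115.7  151.9    6.1]
 [ 739.5 -118.1  145.4    0. ]]
```

```bash
cat >> h.py <<'E'
PI=np.pi
def st():
    o=get_obs(); print('t',round(o['time'],2),'pos',np.round(o['tool_pos'],1),'rpy',np.round(o['tcp_rot'],3),'F',np.round(o['contact_force'],1),'w',round(o['grip_width'],1),'q',np.round(o['joint_positions'],2)); return o
def pedal_pose(phi,back=4,along=0,tilt0=0.21):
    # phi pedal angle 0 up..0.4 down ; grasp point offset 'back' along -tool z
    yb=-0.033; piv=np.array([552,-9.7,45.]); a=0.2-phi
    d=np.array([-np.cos(yb)*np.cos(a),-np.sin(yb)*np.cos(a),np.sin(a)])
    rpy=[PI,tilt0+phi,PI+yb]; R=Rn.from_euler('xyz',rpy).as_matrix()
    return piv+d*(90+along)+R[:,2]*(2-back), rpy
def show(*poses):
    o=get_obs()
    for p,r in poses: print(rel(p,r,o).tolist(), np.round(p,1))
E
python3 - <<'E'
from h import *
st()
p,r=pedal_pose(0,back=90); p[2]=max(p[2],200)
show((p,r))
o=get_obs(); show((o['tool_pos']*.45+p*.55,[PI,.1,2.98]))
E
```

```text
t 0.15 pos [150.4 502.7 243.2] rpy [-3.141 -0.     2.851] F [-0.4 -0.1  0.4] w 92.1 q [ 1.13  0.34  1.52 -0.    1.28 -0.15]
[-1.0716, -1.0072, 0.109, -0.0537, -0.3994, -0.4903] [445.5  -6.2 200. ]
[-0.5894, -0.554, 0.0599, -0.0144, -0.1911, -0.2464] [312.7 222.8 219.4]
```

{"name": "carry_out", "arguments": {"moves": [-0.59, -0.55, 0.06, -0.014, -0.19, -0.25, 0.5, -0.59, -0.55, 0.06, -0.014, -0.19, -0.25, 0.5, -0.59, -0.55, 0.06, -0.014, -0.19, -0.25, 0.5, -0.59, -0.55, 0.06, -0.014, -0.19, -0.25, 0.5, -0.59, -0.55, 0.06, -0.014, -0.19, -0.25, 0.5, -0.59, -0.55, 0.06, -0.014, -0.19, -0.25, 0.5, -0.59, -0.55, 0.06, -0.014, -0.19, -0.25, 0.5, -0.59, -0.55, 0.06, -0.014, -0.19, -0.25, 0.5]}}

```text
time: 0.95
tool_pos: [314.4, 221.9, 219.2]
tcp_rot: [-3.141, 0.099, 2.977]
contact_force: [0.6, 0.2, 0.4]
grip_width: 46.1
```

Run:
```python
from h import *
st()
p,r=pedal_pose(0,back=90); p[2]=max(p[2],170)
show((p,r))
```

```text
t 0.95 pos [314.4 221.9 219.2] rpy [-3.141  0.099  2.977] F [0.6 0.2 0.4] w 46.1 q [ 0.46  0.07  1.96 -0.07  1.04 -0.91]
[-0.4024, -0.5089, 0.1643, -0.0406, -0.2113, -0.2475] [445.5  -6.2 170. ]
```

{"name": "carry_out", "arguments": {"moves": [-0.402, -0.509, 0.164, -0.04, -0.211, -0.248, 0.5, -0.402, -0.509, 0.164, -0.04, -0.211, -0.248, 0.5, -0.402, -0.509, 0.164, -0.04, -0.211, -0.248, 0.5, -0.402, -0.509, 0.164, -0.04, -0.211, -0.248, 0.5, -0.402, -0.509, 0.164, -0.04, -0.211, -0.248, 0.5, -0.402, -0.509, 0.164, -0.04, -0.211, -0.248, 0.5, -0.402, -0.509, 0.164, -0.04, -0.211, -0.248, 0.5, -0.402, -0.509, 0.164, -0.04, -0.211, -0.248, 0.5]}}

```text
time: 1.75
tool_pos: [444.8, -5.5, 169.7]
tcp_rot: [3.141, 0.208, 3.108]
contact_force: [-0.0, -0.0, -0.5]
grip_width: 46.1
```

Run:
```python
from h import *
st()
c=get_calibration('wrist'); cv2.imwrite('pics/w1.png',capture('wrist')[:,:,::-1])
P,_=pedal_pose(0,back=2); print(proj(c,[P,[496,93,92],[460,-116,60]]))
p,r=pedal_pose(0,back=4); show((p,r))
```

```text
t 1.75 pos [444.8  -5.5 169.7] rpy [3.141 0.208 3.108] F [-0.  -0.  -0.5] w 46.1 q [-0.21  0.18  2.    0.05  0.75 -1.78]
[[318.56599314 241.03099101]
 [489.85247908 307.07587644]
 [144.01948407 238.4795137 ]]
[0.0085, -0.0029, 0.2668, 0.0008, -0.0023, 0.0018] [463.4  -6.8  64.8]
```

View pics/w1.png

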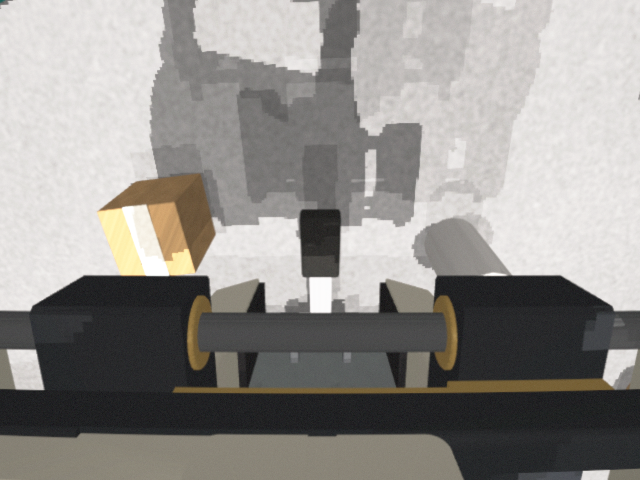

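The wrist picture shows the pad centred at (320,241), which agrees with the predicted (318.6,241), and it sits between the fingers. Descending.

{"name": "carry_out", "arguments": {"moves": [0.008, -0.003, 0.1, 0, 0, 0, 0.5, 0.008, -0.003, 0.18, 0, 0, 0, 0.5, 0.008, -0.003, 0.24, 0, 0, 0, 0.5, 0.008, -0.003, 0.267, 0, 0, 0, 0.5, 0.008, -0.003, 0.267, 0, 0, 0, 0.1, 0.008, -0.003, 0.267, 0, 0, 0, 0.1, 0.008, -0.003, 0.267, 0, 0, 0, 0.1, 0.008, -0.003, 0.267, 0, 0, 0, 0.1]}}

```text
time: 2.6
tool_pos: [464.2, -7.3, 66.1]
tcp_rot: [-3.141, 0.211, 3.11]
contact_force: [-1.8, -3.7, 3.1]
grip_width: 23.5
```

Run:
```python
from h import *
st()
show(*[pedal_pose(f,back=4) for f in (.05,.1,.15,.2,.25,.3,.35,.405)])
```

```text
t 2.6 pos [464.2  -7.3  66.1] rpy [-3.141  0.211  3.11 ] F [-1.8 -3.7  3.1] w 23.5 q [-0.2   0.4   2.08  0.08  0.45 -1.81]
[0.007, 0.0014, 0.013, -0.0011, -0.0933, 0.0029] [462.5  -6.7  60.4]
[0.0109, 0.0014, 0.0236, -0.0011, -0.1888, 0.0029] [461.9  -6.7  55.9]
[0.0144, 0.0014, 0.0345, -0.001, -0.2843, 0.0029] [461.5  -6.7  51.4]
[0.0172, 0.0014, 0.0454, -0.0009, -0.3797, 0.0029] [461.3  -6.7  46.8]
[0.0196, 0.0014, 0.0566, -0.0009, -0.4752, 0.003] [461.3  -6.7  42.3]
[0.0213, 0.0014, 0.0678, -0.0008, -0.5707, 0.003] [461.5  -6.7  37.8]
[0.0225, 0.0014, 0.0791, -0.0007, -0.6662, 0.003] [462.   -6.7  33.2]
[0.0232, 0.0015, 0.0915, -0.0006, -0.7713, 0.003] [462.8  -6.8  28.3]
```

```bash
cat > kin.py <<'E'
from h import *
from scipy.optimize import least_squares
D=[([1.134,.3427,1.525,0,1.2754,-.146],[150.35,502.62,243.06]),([.46,.07,1.96,-.07,1.04,-.91],[314.4,221.9,219.2]),([-.21,.18,2.0,.05,.75,-1.78],[444.8,-5.5,169.7]),([-.2,.4,2.08,.08,.45,-1.81],[464.2,-7.3,66.1])]
o=get_obs();D[3]=(o['joint_positions'],o['tool_pos'])
def fk(x,q):
    h,L1,L2,L3,d=x;a=q[1];b=a+q[2];c=b+q[4]
    r=L1*np.sin(a)+L2*np.sin(b)+L3*np.sin(c); z=h+L1*np.cos(a)+L2*np.cos(b)+L3*np.cos(c)
    return np.array([r*np.cos(q[0])-d*np.sin(q[0]),r*np.sin(q[0])+d*np.cos(q[0]),z])
x=least_squares(lambda x:np.concatenate([fk(x,q)-p for q,p in D]),[150,450,400,250,80])
print(x.x,x.fun)
E
python3 kin.py
```

```text
[108.84706729 485.54602394 369.24169308 209.67223235  77.49050941] [-2.30714747 -2.34939608  5.40136092 -8.3474997  16.21321115  1.20823961
 -4.3975886  -9.13730129  0.56693052  1.20389756 -9.92773792 -7.17653105]
```

```bash
cat >> h.py <<'E'
def pp(phi,along=8,back=10,dy=0.17,t0=-0.05,t1=0.18,sg=-1):
    """pedal pinch pose; dy: extra yaw turning the +y jaw end toward -x"""
    yb=-0.033; piv=np.array([552,-9.7,45.]); a=0.2-phi
    d=np.array([-np.cos(yb)*np.cos(a),-np.sin(yb)*np.cos(a),np.sin(a)])
    rpy=[PI,t0+(t1-t0)*phi/0.4,PI+yb+dy]; R=Rn.from_euler('xyz',rpy).as_matrix()
    return piv+d*(90+along)+R[:,2]*(2-back), rpy
def clear(pos,rpy):
    R=Rn.from_euler('xyz',rpy).as_matrix(); g=np.array(pos)-2*R[:,2]
    th=np.linspace(0,2*PI,40); out=[]
    cap=np.array([[496+21*np.cos(a),93+21*np.sin(a),z] for a in th for z in (20,60,80,90,97)])
    car=np.array([[460+x,-116+y,60] for x in(-27,0,27) for y in (-27,0,27)])
    for P in (cap,car):
        q=(P-g)@R; dx=np.abs(q[:,0])-37.5; dy=np.abs(q[:,1])-95; dz=q[:,2]+47
        out.append(np.min(np.maximum(np.maximum(dx,dy),dz)))
    return np.round(out,1)   # >0 clear by about that
E
python3 - <<'E'
from h import *
for dy in(.12,.17,.22,-.17):
  for al in (4,8):
   for b in (8,12): print(dy,al,b,[clear(*pp(f,al,b,dy)) for f in(0,.2,.4)],Rn.from_euler('xyz',pp(.4,al,b,dy)[1]).as_matrix()[:,1])
E
```

```text
0.12 4 8 [array([18.8, 57.7]), array([ 4.8, 37.8]), array([-2.1, 15.4])] [-8.68902910e-02  9.96217886e-01  1.21430643e-16]
0.12 4 12 [array([22.7, 61.7]), array([ 8.8, 41.6]), array([-1.4, 19.4])] [-8.68902910e-02  9.96217886e-01  1.21430643e-16]
0.12 8 8 [array([19.7, 58.3]), array([ 5. , 38.1]), array([ 1.1, 15.3])] [-8.68902910e-02  9.96217886e-01  1.21430643e-16]
0.12 8 12 [array([23.4, 62.3]), array([ 9. , 41.9]), array([ 1.1, 19.3])] [-8.68902910e-02  9.96217886e-01  1.21430643e-16]
0.17 4 8 [array([18.8, 57.9]), array([ 5.1, 37.2]), array([ 1.8, 14.4])] [-1.36571843e-01  9.90630169e-01  1.19695920e-16]
0.17 4 12 [array([22.6, 61.9]), array([ 9.1, 41.2]), array([ 1.8, 18.4])] [-1.36571843e-01  9.90630169e-01  1.19695920e-16]
0.17 8 8 [array([19.6, 58.5]), array([ 5.3, 37.5]), array([ 5.8, 14.3])] [-1.36571843e-01  9.90630169e-01  1.19695920e-16]
0.17 8 12 [array([23.4, 62.5]), array([ 9.3, 41.5]), array([ 5.8, 18.3])] [-1.36571843e-01  9.90630169e-01  1.19695920e-16]
0.22 4 8 [array([18.9, 58.1]), array([ 5.4, 36.8]), array([ 6.4, 13.5])] [-1.85912037e-01  9.82566392e-01  1.179
[... 169 characters left out ...]
ay([ 5.6, 37. ]), array([ 8.5, 13.4])] [-1.85912037e-01  9.82566392e-01  1.17961196e-16]
0.22 8 12 [array([23.5, 62.7]), array([ 9.6, 41. ]), array([10.3, 17.4])] [-1.85912037e-01  9.82566392e-01  1.17961196e-16]
-0.17 4 8 [array([19.9, 56. ]), array([ 3. , 39.5]), array([-10.8,  20.1])] [2.01608632e-01 9.79466160e-01 1.17961196e-16]
-0.17 4 12 [array([23.9, 60. ]), array([ 6.9, 43.5]), array([-9. , 24.1])] [2.01608632e-01 9.79466160e-01 1.17961196e-16]
-0.17 8 8 [array([20.5, 56.6]), array([ 3.2, 39.8]), array([-9.4, 20. ])] [2.01608632e-01 9.79466160e-01 1.17961196e-16]
-0.17 8 12 [array([24.5, 60.6]), array([ 7.2, 43.8]), array([-9.1, 24. ])] [2.01608632e-01 9.79466160e-01 1.17961196e-16]
```

{"name": "carry_out", "arguments": {"moves": [0, 0, 0, 0, 0, 0, 0.5, 0, 0, 0, 0, 0, 0, 0.5, 0, 0, 0, 0, 0, 0, 0.5, 0, 0, -0.06, 0, 0, 0, 0.5, 0, 0, -0.1, 0, 0, 0, 0.2, 0, 0, -0.1, 0, 0, 0, 0, 0, 0, -0.1, 0, 0, 0, 0, 0, 0, -0.1, 0, 0, 0, 0]}}

```text
time: 3.4
tool_pos: [455.5, -7.0, 104.4]
tcp_rot: [-3.141, 0.21, 3.11]
contact_force: [-0.5, 0.5, -0.6]
grip_width: 18.5
```

```bash
cat >> h.py <<'E'
def press(phi,along=5,gap=0,dy=0.22,t=0.1):
    yb=-0.033; piv=np.array([552,-9.7,45.]); a=0.2-phi
    d=np.array([-np.cos(yb)*np.cos(a),-np.sin(yb)*np.cos(a),np.sin(a)]); n=np.array([np.sin(a),0,np.cos(a)])
    rpy=[PI,t,PI+yb+dy]; R=Rn.from_euler('xyz',rpy).as_matrix()
    return piv+d*(90+along)+n*6-R[:,2]*17+np.array([0,0,gap]), rpy
E
python3 - <<'E'
from h import *
st()
print([clear(*press(f)) for f in (0,.2,.4)])
show(press(0,gap=3),*[press(f) for f in (.06,.12,.18,.24,.3,.36,.4)])
E
```

```text
t 3.4 pos [455.5  -7.  104.4] rpy [-3.141  0.21   3.11 ] F [-0.5  0.5 -0.6] w 18.5 q [-0.21  0.31  2.06  0.07  0.56 -1.8 ]
[array([42.2, 70.5]), array([23.8, 52.2]), array([ 4.8, 33.7])]
[0.0004, 0.0003, 0.0376, -0.0659, 0.2092, -0.4126] [458.5  -6.9  89.7]
[0.0081, 0.0003, 0.0579, -0.0659, 0.2092, -0.4126] [457.2  -6.9  81.1]
[0.0134, 0.0003, 0.0711, -0.0659, 0.2092, -0.4126] [456.2  -6.9  75.5]
[0.0179, 0.0003, 0.0847, -0.0659, 0.2092, -0.4126] [455.5  -6.9  69.8]
[0.0217, 0.0002, 0.0984, -0.0659, 0.2092, -0.4126] [455.2  -6.9  64.1]
[0.0245, 0.0002, 0.1124, -0.0659, 0.2092, -0.4126] [455.3  -6.9  58.4]
[0.0266, 0.0002, 0.1265, -0.0659, 0.2092, -0.4126] [455.6  -6.9  52.7]
[0.0275, 0.0002, 0.136, -0.0659, 0.2092, -0.4126] [456.1  -6.9  48.9]
```

{"name": "carry_out", "arguments": {"moves": [0, 0, 0.02, -0.03, 0.1, -0.2, 0, 0, 0, 0.03, -0.066, 0.209, -0.413, 0, 0, 0, 0.037, -0.066, 0.209, -0.413, 0, 0.004, 0, 0.048, -0.066, 0.209, -0.413, 0, 0.008, 0, 0.058, -0.066, 0.209, -0.413, 0, 0.011, 0, 0.064, -0.066, 0.209, -0.413, 0, 0.013, 0, 0.071, -0.066, 0.209, -0.413, 0, 0.016, 0, 0.078, -0.066, 0.209, -0.413, 0]}}

```text
time: 4.2
tool_pos: [456.3, -7.2, 72.7]
tcp_rot: [-3.141, 0.103, -2.958]
contact_force: [1.2, -0.9, 6.9]
grip_width: 0.6
```

Run:
```python
from h import *
st()
show(*[press(f) for f in (.18,.24,.3,.36,.4)])
```

```text
t 4.2 pos [456.3  -7.2  72.7] rpy [-3.141  0.103 -2.958] F [ 1.2 -0.9  6.9] w 0.6 q [-0.21  0.41  2.01  0.07  0.63 -2.02]
[0.0026, 0.0011, 0.007, -0.0025, 0.0059, -0.0059] [455.5  -6.9  69.8]
[0.0048, 0.0013, 0.0211, -0.0025, 0.0059, -0.0059] [455.2  -6.9  64.1]
[0.0062, 0.0013, 0.0353, -0.0025, 0.0059, -0.0059] [455.3  -6.9  58.4]
[0.0068, 0.001, 0.0496, -0.0025, 0.0059, -0.0059] [455.6  -6.9  52.7]
[0.0067, 0.0008, 0.0591, -0.0025, 0.0059, -0.0059] [456.1  -6.9  48.9]
```

{"name": "carry_out", "arguments": {"moves": [0.002, 0.001, 0.007, 0, 0, 0, 0, 0.003, 0.001, 0.014, 0, 0, 0, 0, 0.005, 0.001, 0.021, 0, 0, 0, 0, 0.006, 0.001, 0.03, 0, 0, 0, 0, 0.006, 0.001, 0.038, 0, 0, 0, 0, 0.007, 0.001, 0.046, 0, 0, 0, 0, 0.007, 0.001, 0.053, 0, 0, 0, 0, 0.007, 0.001, 0.058, 0, 0, 0, 0]}}

```text
time: 5.0
tool_pos: [456.3, -7.0, 49.2]
tcp_rot: [-3.14, 0.105, -2.959]
contact_force: [0.6, -1.1, 11.7]
grip_width: 0.4
```

Run:
```python
from h import *
st()
show(*[press(f) for f in (.4,.42)])
```

```text
t 5.0 pos [456.3  -7.   49.2] rpy [-3.14   0.105 -2.959] F [ 0.6 -1.1 11.7] w 0.4 q [-0.21  0.46  2.03  0.07  0.56 -2.02]
[0.0006, 0.0002, 0.0007, -0.0037, 0.0086, -0.0086] [456.1  -6.9  48.9]
[0.0004, 0.0, 0.0055, -0.0037, 0.0086, -0.0086] [456.4  -7.   47. ]
```

{"name": "carry_out", "arguments": {"moves": [0, 0, 0.003, 0, 0, 0, 0, 0, 0, 0.005, 0, 0, 0, 0, 0, 0, 0.006, 0, 0, 0, 0, 0, 0, 0.006, 0, 0, 0, 0, 0, 0, 0.006, 0, 0, 0, 0, 0, 0, 0.006, 0, 0, 0, 0, 0, 0, 0.006, 0, 0, 0, 0, 0, 0, 0.006, 0, 0, 0, 0]}}

```text
time: 5.8
tool_pos: [456.6, -7.0, 48.7]
tcp_rot: [-3.139, 0.106, -2.96]
contact_force: [-9.9, -0.7, 32.0]
grip_width: 0.6
```

Run:
```python
from h import *
st()
```

```text
t 5.8 pos [456.6  -7.   48.7] rpy [-3.139  0.106 -2.96 ] F [-9.9 -0.7 32. ] w 0.6 q [-0.21  0.46  2.03  0.07  0.56 -2.02]
```

Run:
```python
from h import *
show(((456,-7,170),[PI,.05,-2.96]),((509,307,160),[PI,0,PI+.15]))
```

```text
[-0.0308, -0.0005, -0.3016, -0.0043, 0.1078, 0.0004] [456  -7 170]
[-0.2989, 0.7478, -0.2495, -0.0011, 0.2033, 0.0606] [509 307 160]
```

{"name": "carry_out", "arguments": {"moves": [-0.01, 0, -0.11, 0, 0.05, 0, 0, -0.02, 0, -0.21, 0, 0.1, 0, 0, -0.03, 0, -0.3, 0, 0.11, 0, 0.3, -0.08, 0.12, -0.29, 0, 0.13, 0.02, 1, -0.13, 0.24, -0.28, 0, 0.15, 0.03, 1, -0.18, 0.36, -0.27, 0, 0.17, 0.04, 1, -0.22, 0.48, -0.27, 0, 0.18, 0.05, 1, -0.26, 0.6, -0.26, 0, 0.19, 0.05, 1]}}

```text
time: 6.6
tool_pos: [502.2, 240.3, 162.1]
tcp_rot: [-3.141, 0.005, -2.987]
contact_force: [0.6, -0.1, 0.8]
grip_width: 43.8
```

Run:
```python
from h import *
st()
cv2.imwrite('pics/top1.png',capture('top')[:,:,::-1]);cv2.imwrite('pics/side1.png',capture('side')[:,:,::-1])
show(((509,307,160),[PI,0,PI+.15]),((509,307,61-4),[PI,0,PI+.15]))
```

```text
t 6.6 pos [502.2 240.3 162.1] rpy [-3.141  0.005 -2.987] F [ 0.6 -0.1  0.8] w 43.8 q [ 0.31  0.47  1.56 -0.    1.11 -1.41]
[-0.0425, 0.1538, 0.0039, 0.0014, 0.0106, 0.0194] [509 307 160]
[-0.0411, 0.1536, 0.2614, 0.0014, 0.0106, 0.0194] [509 307  57]
```

View pics/top1.png

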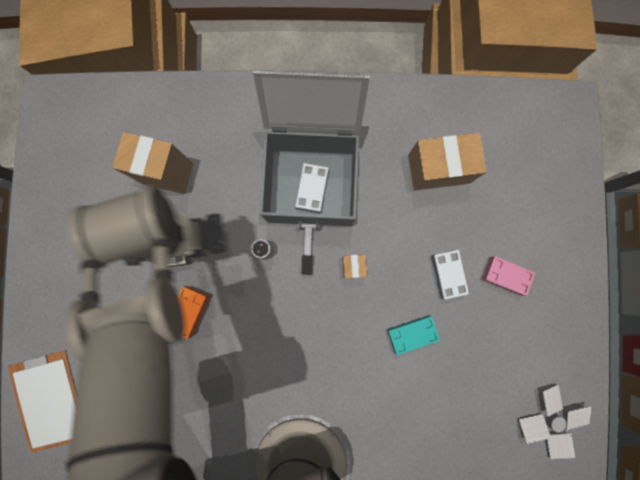

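View pics/side1.png

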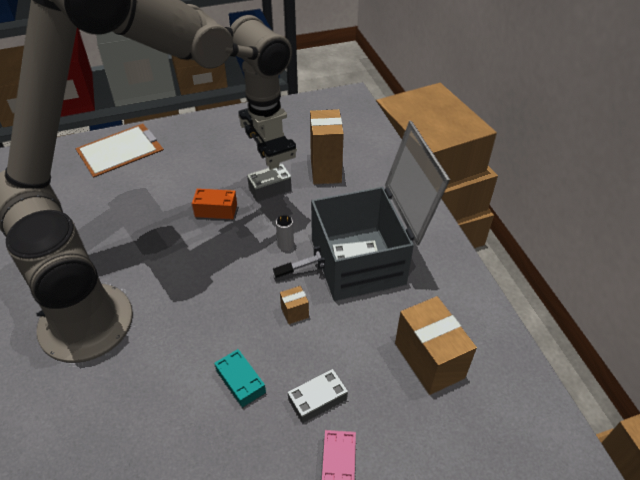

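```bash
cat >> h.py <<'E'
def tub(im,cam,ctr,z,lo=150,rad=8):
    hsv=cv2.cvtColor(im,cv2.COLOR_RGB2HSV); m=((hsv[...,2]>lo)&(hsv[...,1]<50)).astype(np.uint8)
    for c in cv2.findContours(m,cv2.RETR_EXTERNAL,cv2.CHAIN_APPROX_NONE)[0]:
        r=cv2.minAreaRect(c)
        if np.hypot(r[0][0]-ctr[0],r[0][1]-ctr[1])<rad and cv2.contourArea(c)>300:
            P=plane(cam,c.reshape(-1,2),z)[:,:2].astype(np.float32)
            r=cv2.minAreaRect(P); b=cv2.boxPoints(r);e=max([b[1]-b[0],b[2]-b[1]],key=np.linalg.norm)
            y=np.degrees(np.arctan2(e[1],e[0]));y=(y+90)%180-90
            print('tub',np.round(r[0],1),np.round(r[1],1),'yaw',round(y,1))
E
python3 - <<'E'
from h import *
im=cv2.imread('pics/top1.png')[:,:,::-1].copy();t=get_calibration('top')
for lo in(130,150,170):tub(im,t,(312,187),43,lo)
x,y,w,h=255,65,120,220
cv2.imwrite('pics/c2.png',cv2.resize(im[120:230,255:375,::-1],None,fx=5,fy=5,interpolation=cv2.INTER_CUBIC))
E
```

```text
tub [637.7 -16.9] [170.2 125.8] yaw 87.9
tub [643.4 -14.4] [ 60.2 105.9] yaw -10.0
tub [643.4 -14.6] [ 58.2 103.6] yaw -9.7
```

View pics/c2.png

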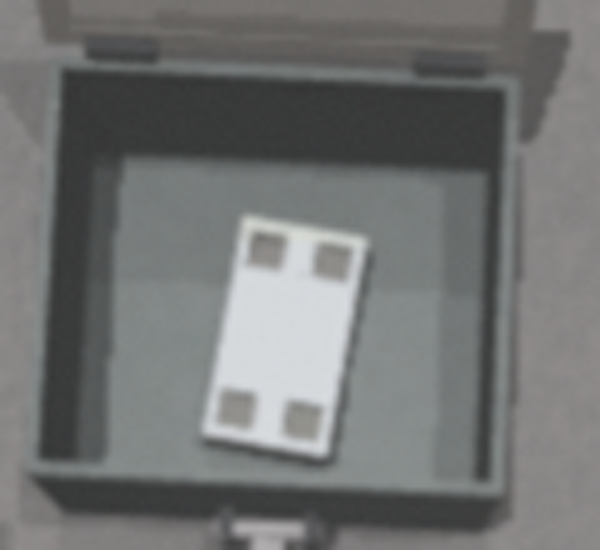

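{"name": "carry_out", "arguments": {"moves": [-0.042, 0.12, 0.004, 0, 0.01, 0.019, 1, -0.042, 0.154, 0.01, 0, 0.01, 0.019, 1, -0.042, 0.154, 0.1, 0, 0.01, 0.019, 1, -0.042, 0.154, 0.18, 0, 0.01, 0.019, 1, -0.042, 0.154, 0.2, 0, 0.01, 0.019, 1, -0.042, 0.154, 0.2, 0, 0.01, 0.019, 1, -0.042, 0.154, 0.2, 0, 0.01, 0.019, 1, -0.042, 0.154, 0.2, 0, 0.01, 0.019, 1]}}

```text
time: 7.5
tool_pos: [510.2, 307.3, 83.3]
tcp_rot: [3.14, 0.003, -2.992]
contact_force: [0.0, 0.4, 0.1]
grip_width: 91.8
```

Run:
```python
from h import *
st()
c=get_calibration('wrist'); im=capture('wrist'); cv2.imwrite('pics/w2.png',im[:,:,::-1])
R=Rn.from_euler('z',.15).as_matrix()
print(proj(c,[509,307,54]+np.array([[sx*38,sy*15.5,0] for sx in(-1,1) for sy in (-1,1)])@R.T))
show(((509,307,58),[PI,0,PI+.15]))
```

```text
t 7.5 pos [510.2 307.3  83.3] rpy [ 3.140e+00  3.000e-03 -2.992e+00] F [0.  0.4 0.1] w 91.8 q [ 0.41  0.63  1.52  0.    0.99 -1.31]
[[280.55195055 202.64550653]
 [356.1339681  202.70523751]
 [284.62987966 367.81638969]
 [352.45664399 367.87097533]]
[0.0029, -0.0005, 0.063, 0.0028, 0.0056, -0.0005] [509 307  58]
```

View pics/w2.png

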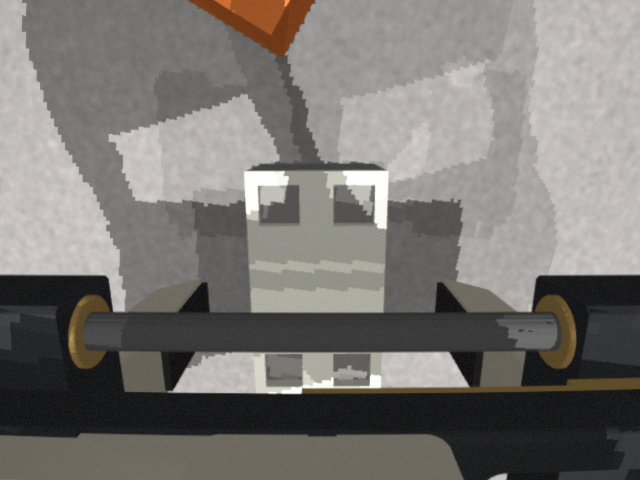

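The wrist view has the recesses at (279,204), (354,204), (284,369) and (351,369), within about 1 px of prediction, so the pose holds. Grasping the tall tub.

{"name": "carry_out", "arguments": {"moves": [0.003, 0, 0.03, 0, 0.005, 0, 1, 0.003, 0, 0.063, 0, 0.005, 0, 1, 0.003, 0, 0.063, 0, 0.005, 0, 1, 0.003, 0, 0.063, 0, 0.005, 0, 0.5, 0.003, 0, 0.063, 0, 0.005, 0, 0.5, 0.003, 0, 0.063, 0, 0.005, 0, 0.5, 0.003, 0, 0.063, 0, 0.005, 0, 0.5, 0.003, 0, 0.063, 0, 0.005, 0, 0.5]}}

```text
time: 8.35
tool_pos: [509.2, 307.0, 58.4]
tcp_rot: [3.14, 0.001, -2.992]
contact_force: [-0.5, 0.4, 1.8]
grip_width: 57.5
```

Run:
```python
from h import *
st()
```

```text
t 8.35 pos [509.2 307.   58.4] rpy [ 3.140e+00  1.000e-03 -2.992e+00] F [-0.5  0.4  1.8] w 57.5 q [ 0.41  0.66  1.54  0.    0.93 -1.31]
```

Run:
```python
from h import *
t=get_calibration('top')
P=plane(t,[((u+.5)/5-.5+255,(v+.5)/5-.5+120) for u,v in((267,250),(332,261),(237,409),(302,421))],43)
print(P,P.mean(0),[np.degrees(np.arctan2(d[1],d[0])) for d in (P[0]-P[2],P[1]-P[3])],[np.degrees(np.arctan2(-d[0],d[1])) for d in (P[0]-P[1],P[2]-P[3])])
show(((509,307,240),[PI,0,PI+.15]),((600,100,250),[PI,0,PI-.05]),((643.4,-14.6,240),[PI,0,PI-.163]))
```

```text
[[683.07184568  -5.8982791   43.        ]
 [678.28168509 -36.15657447  43.        ]
 [608.10838111   6.56782796  43.        ]
 [602.94212    -23.47579986  43.        ]] [643.10100797 -14.74070637  43.        ] [np.float64(-9.441644491762096), np.float64(-9.554184449167629)] [np.float64(-8.995783517391098), np.float64(-9.75707908507374)]
[0.0, 0.0006, -0.4541, 0.0021, 0.0016, -0.0002] [509 307 240]
[-0.1477, -0.5451, -0.4796, 0.0023, 0.0013, 0.3818] [600 100 250]
[-0.2122, -0.8446, -0.4549, 0.0023, 0.0012, 0.5976] [643.4 -14.6 240. ]
```

{"name": "carry_out", "arguments": {"moves": [0, 0, -0.06, 0, 0, 0, 0.5, 0, 0, -0.16, 0, 0, 0, 0.5, 0, 0, -0.27, 0, 0, 0, 0.5, 0, 0, -0.37, 0, 0, 0, 0.5, 0, 0, -0.455, 0, 0, 0, 0.5, -0.02, -0.08, -0.46, 0, 0, 0.05, 0.5, -0.05, -0.18, -0.465, 0, 0, 0.12, 0.5, -0.08, -0.28, -0.465, 0, 0, 0.2, 0.5]}}

```text
time: 9.15
tool_pos: [557.3, 200.0, 244.3]
tcp_rot: [3.14, 0.0, -3.096]
contact_force: [0.7, 0.5, -4.7]
grip_width: 57.6
```

Run:
```python
from h import *
st()
show(((643.2,-14.6,240),[PI,0,PI-.166]))
```

```text
t 9.15 pos [557.3 200.  244.3] rpy [ 3.14   0.    -3.096] F [ 0.7  0.5 -4.7] w 57.6 q [ 0.21  0.47  1.33  0.    1.35 -1.4 ]
[-0.1903, -0.5458, 0.0101, 0.0025, 0.0005, 0.4033] [643.2 -14.6 240. ]
```

{"name": "carry_out", "arguments": {"moves": [-0.04, -0.11, 0.01, 0.002, 0, 0.08, 0.5, -0.08, -0.22, 0.01, 0.002, 0, 0.17, 0.5, -0.12, -0.33, 0.01, 0.002, 0, 0.25, 0.5, -0.15, -0.44, 0.01, 0.002, 0, 0.33, 0.5, -0.19, -0.546, 0.01, 0.002, 0, 0.403, 0.5, -0.19, -0.546, 0.01, 0.002, 0, 0.403, 0.5, -0.19, -0.546, 0.01, 0.002, 0, 0.403, 0.5, -0.19, -0.546, 0.01, 0.002, 0, 0.403, 0.5]}}

```text
time: 9.95
tool_pos: [642.5, -13.8, 239.4]
tcp_rot: [3.141, -0.001, 2.977]
contact_force: [-0.1, -1.1, -3.8]
grip_width: 57.9
```

Run:
```python
from h import *
st()
c=get_calibration('wrist'); im=capture('wrist'); cv2.imwrite('pics/w3.png',im[:,:,::-1])
R=Rn.from_euler('z',-.166).as_matrix()
f=np.array([[sx*38,sy*15.5,0] for sx in(-1,1) for sy in (-1,1)])@R.T
print(proj(c,[643.2,-14.6,43]+f)); 
k=np.array([[sx*52,sy*29,0] for sx in(-1,1) for sy in (-1,1)])@R.T
print('base lid corners',proj(c,[643.2,-14.6,43]+k)); o=get_obs();print('held lid corners',proj(c,o['tool_pos']+[0,0,-4]+k))
show(((643.2,-14.6,100),[PI,0,PI-.166]),((643.2,-14.6,96.5),[PI,0,PI-.166]))
```

```text
t 9.95 pos [642.5 -13.8 239.4] rpy [ 3.141e+00 -1.000e-03  2.977e+00] F [-0.1 -1.1 -3.8] w 57.9 q [-0.14  0.57  1.17  0.    1.4  -1.55]
[[300.08693002 174.01329333]
 [338.85667798 174.10119917]
 [301.00019381 264.96231874]
 [337.76957763 265.04754151]]
base lid corners [[282.88436361 156.19874482]
 [356.09816286 156.36389758]
 [285.3215991  280.6396346 ]
 [353.42223241 280.79798452]]
held lid corners [[235.34865454 178.45949812]
 [403.53662988 178.84106682]
 [248.37888013 434.93520336]
 [390.08001669 435.27359292]]
[-0.0023, -0.0029, 0.3493, 0.0012, -0.0016, 0.0031] [643.2 -14.6 100. ]
[-0.0023, -0.0029, 0.358, 0.0012, -0.0016, 0.0031] [643.2 -14.6  96.5]
```

View pics/w3.png

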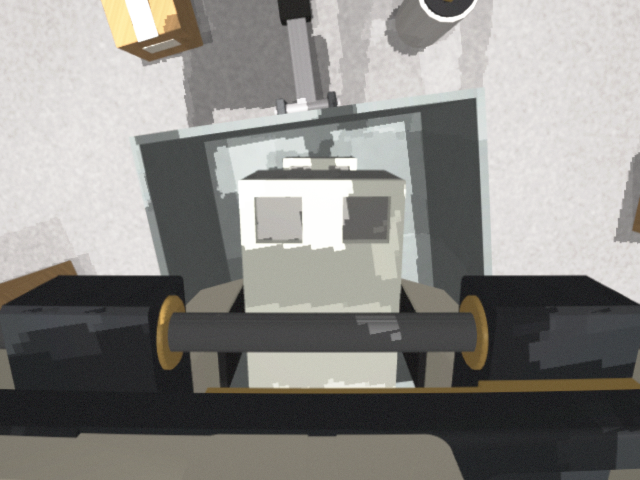

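{"name": "carry_out", "arguments": {"moves": [-0.002, -0.003, 0.06, 0.001, 0, 0.003, 0.5, -0.002, -0.003, 0.15, 0.001, 0, 0.003, 0.5, -0.002, -0.003, 0.22, 0.001, 0, 0.003, 0.5, -0.002, -0.003, 0.28, 0.001, 0, 0.003, 0.5, -0.002, -0.003, 0.31, 0.001, 0, 0.003, 0.5, -0.002, -0.003, 0.33, 0.001, 0, 0.003, 0.5, -0.002, -0.003, 0.336, 0.001, 0, 0.003, 0.5, -0.002, -0.003, 0.336, 0.001, 0, 0.003, 0.5]}}

```text
time: 10.8
tool_pos: [643.6, -14.4, 106.1]
tcp_rot: [3.141, 0.001, 2.976]
contact_force: [0.0, -0.4, -3.0]
grip_width: 58.0
```

Run:
```python
from h import *
st()
cv2.imwrite('pics/w4.png',capture('wrist')[:,:,::-1]);cv2.imwrite('pics/side2.png',capture('side')[:,:,::-1])
show(((643.2,-14.8,96.4),[PI,0,PI-.166]))
```

```text
t 10.8 pos [643.6 -14.4 106.1] rpy [3.141e+00 1.000e-03 2.976e+00] F [ 0.  -0.4 -3. ] w 58.0 q [-0.14  0.68  1.35  0.    1.11 -1.55]
[0.0014, -0.0007, 0.0255, 0.0003, 0.0025, 0.0005] [643.2 -14.8  96.4]
```

View pics/w4.png

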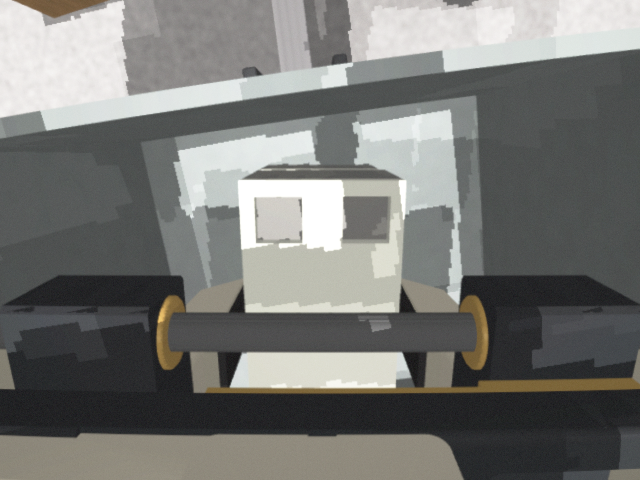

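View pics/side2.png

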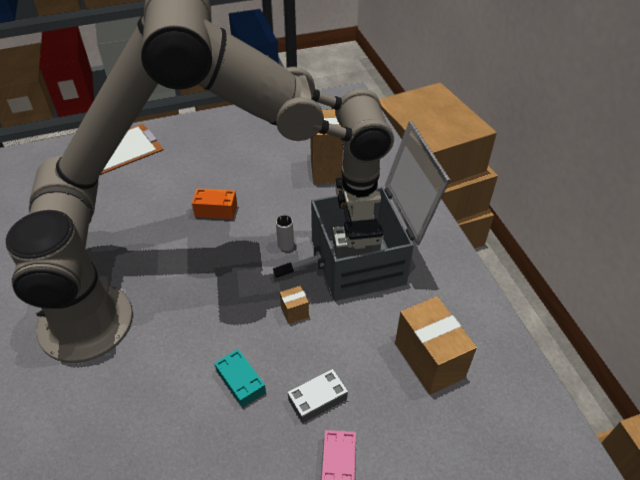

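The wrist view shows the held tub level and over the base tub, and the side view shows the arm clear of the lid. Lowering slowly.

{"name": "carry_out", "arguments": {"moves": [0.001, 0, 0.005, 0, 0.002, 0, 0.5, 0.001, 0, 0.01, 0, 0.002, 0, 0.5, 0.001, -0.001, 0.014, 0, 0.002, 0, 0.5, 0.001, -0.001, 0.018, 0, 0.002, 0, 0.5, 0.001, -0.001, 0.021, 0, 0.002, 0, 0.5, 0.001, -0.001, 0.023, 0, 0.002, 0, 0.5, 0.001, -0.001, 0.024, 0, 0.002, 0, 0.5, 0.001, -0.001, 0.024, 0, 0.002, 0, 0.5]}}

```text
time: 11.7
tool_pos: [643.3, -14.9, 96.9]
tcp_rot: [3.141, 0.0, 2.976]
contact_force: [0.5, -0.9, -3.2]
grip_width: 57.9
```

Run:
```python
from h import *
st()
show(((643.2,-14.8,96.0),[PI,0,PI-.166]))
```

```text
t 11.7 pos [643.3 -14.9  96.9] rpy [3.141 0.    2.976] F [ 0.5 -0.9 -3.2] w 57.9 q [-0.14  0.69  1.36  0.    1.1  -1.55]
[0.0003, 0.0003, 0.0023, 0.0002, 0.0003, 0.0005] [643.2 -14.8  96. ]
```

{"name": "carry_out", "arguments": {"moves": [0, 0, 0.001, 0, 0, 0, 0.5, 0, 0, 0.0025, 0, 0, 0, 0.5, 0, 0, 0.003, 0, 0, 0, 0.5, 0, 0, 0.003, 0, 0, 0, 0.5, 0, 0, 0.003, 0, 0, 0, 0.5, 0, 0, 0.003, 0, 0, 0, 0.5, 0, 0, 0.003, 0, 0, 0, 0.5, 0, 0, 0.003, 0, 0, 0, 0.5]}}

```text
time: 12.5
tool_pos: [643.5, -14.8, 96.2]
tcp_rot: [3.141, 0.001, 2.976]
contact_force: [-2.4, 2.5, 5.8]
grip_width: 57.5
```

Run:
```python
from h import *
st()
```

```text
t 12.5 pos [643.5 -14.8  96.2] rpy [3.141e+00 1.000e-03 2.976e+00] F [-2.4  2.5  5.8] w 57.5 q [-0.14  0.69  1.36  0.    1.09 -1.55]
```

{"name": "carry_out", "arguments": {"moves": [0, 0, 0.001, 0, 0, 0, 0.66, 0, 0, 0.001, 0, 0, 0, 0.72, 0, 0, 0.001, 0, 0, 0, 0.8, 0, 0, 0.001, 0, 0, 0, 0.8, 0, 0, -0.05, 0, 0, 0, 0.8, 0, 0, -0.15, 0, 0, 0, 0.8, 0, 0, -0.26, 0, 0, 0, 0.8, 0, 0, -0.34, 0, 0, 0, 0.8]}}

```text
time: 13.3
tool_pos: [643.9, -15.0, 235.1]
tcp_rot: [3.141, 0.004, 2.976]
contact_force: [0.3, 0.3, -0.5]
grip_width: 73.2
```

Run:
```python
from h import *
st()
c=get_calibration('wrist'); im=capture('wrist'); cv2.imwrite('pics/w5.png',im[:,:,::-1])
R=Rn.from_euler('z',-.166).as_matrix()
f=np.array([[sx*38,sy*15.5,0] for sx in(-1,1) for sy in (-1,1)])@R.T
print(proj(c,[643.2,-14.6,92]+f)); 
show(((540,-180,220),[PI,0,PI+.03]),((445.8,-339.5,150),[PI,0,PI+.221]))
```

```text
t 13.3 pos [643.9 -15.  235.1] rpy [3.141 0.004 2.976] F [ 0.3  0.3 -0.5] w 73.2 q [-0.14  0.57  1.18  0.    1.39 -1.55]
[[297.5500152  177.38676664]
 [343.529397   177.45961902]
 [298.90061824 283.8037915 ]
 [342.01129695 283.87821181]]
[0.1934, -0.4498, 0.0494, -0.0014, 0.0237, -0.3738] [ 540 -180  220]
[0.3621, -0.8821, 0.2221, -0.0036, 0.0235, -0.7385] [ 445.8 -339.5  150. ]
```

View pics/w5.png

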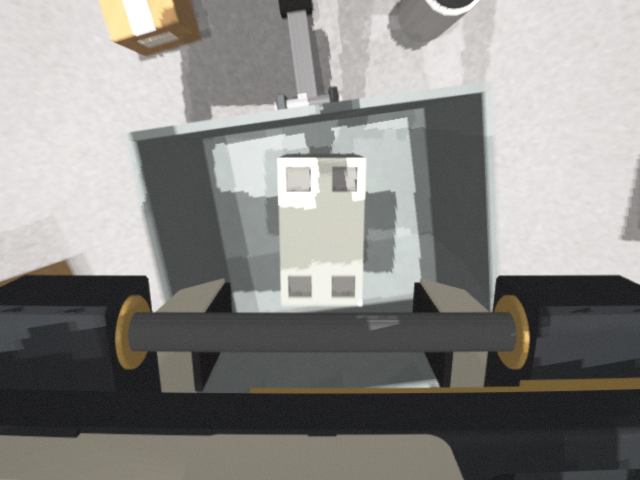

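{"name": "carry_out", "arguments": {"moves": [0.04, -0.1, 0, 0, 0.02, -0.08, 0.8, 0.09, -0.22, 0.02, 0, 0.02, -0.18, 0.8, 0.14, -0.33, 0.05, 0, 0.02, -0.28, 0.8, 0.19, -0.44, 0.08, 0, 0.02, -0.37, 0.8, 0.23, -0.55, 0.12, 0, 0.02, -0.46, 0.8, 0.28, -0.66, 0.15, 0, 0.02, -0.56, 0.8, 0.32, -0.77, 0.18, 0, 0.02, -0.65, 0.8, 0.36, -0.88, 0.22, 0, 0.02, -0.738, 0.8]}}

```text
time: 14.15
tool_pos: [445.6, -340.6, 150.7]
tcp_rot: [-3.138, 0.002, -2.919]
contact_force: [0.4, -0.6, -0.3]
grip_width: 73.4
```

Run:
```python
from h import *
st()
im=capture('top');cv2.imwrite('pics/top2.png',im[:,:,::-1])
cv2.imwrite('pics/c3.png',cv2.resize(im[120:230,255:375,::-1],None,fx=5,fy=5,interpolation=cv2.INTER_CUBIC))
t=get_calibration('top')
for lo in(150,170):tub(im,t,(312,187),92,lo,12)
tub(im,t,(509,275),38)
show(((445.8,-339.5,75),[PI,0,PI+.221]))
```

```text
t 14.15 pos [ 445.6 -340.6  150.7] rpy [-3.138e+00  2.000e-03 -2.919e+00] F [ 0.4 -0.6 -0.3] w 73.4 q [-0.79  0.49  1.56 -0.    1.09 -2.58]
tub [643.  -13.8] [ 60.6 105.8] yaw -9.7
tub [642.9 -14. ] [ 58.8 104.1] yaw -9.4
[-0.0145, 0.0132, 0.1816, -0.0051, -0.0049, -0.0] [ 445.8 -339.5   75. ]
```

View pics/c3.png

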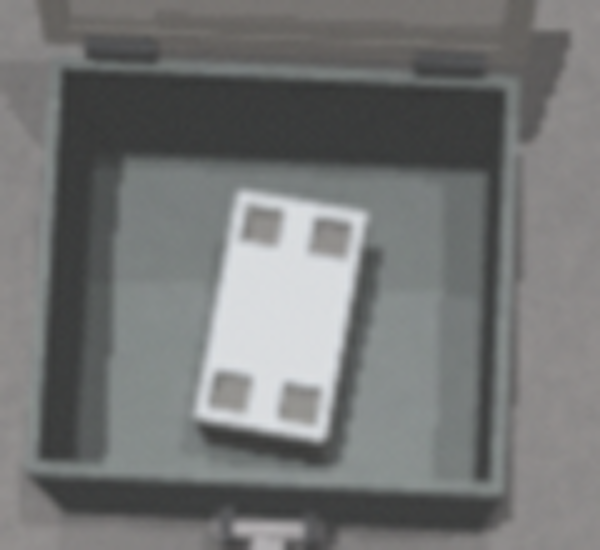

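View pics/top2.png

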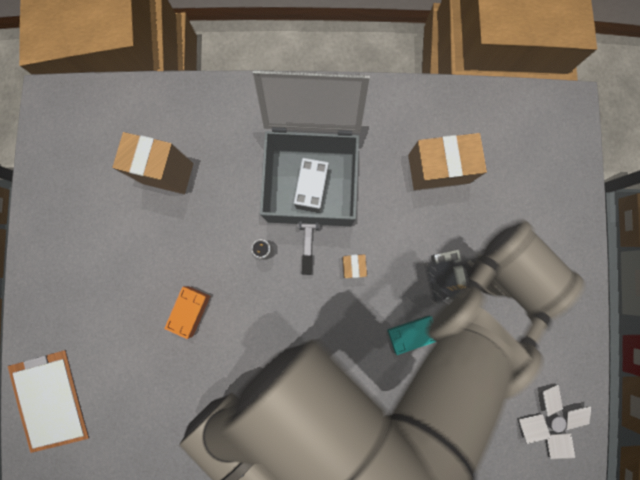

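{"name": "carry_out", "arguments": {"moves": [-0.014, 0.013, 0.05, -0.005, -0.005, 0, 0.8, -0.014, 0.013, 0.13, -0.005, -0.005, 0, 0.8, -0.014, 0.013, 0.18, -0.005, -0.005, 0, 0.8, -0.014, 0.013, 0.18, -0.005, -0.005, 0, 0.8, -0.014, 0.013, 0.18, -0.005, -0.005, 0, 0.8, -0.014, 0.013, 0.18, -0.005, -0.005, 0, 0.8, -0.014, 0.013, 0.18, -0.005, -0.005, 0, 0.8, -0.014, 0.013, 0.18, -0.005, -0.005, 0, 0.8]}}

```text
time: 15.0
tool_pos: [446.0, -339.9, 76.7]
tcp_rot: [-3.14, 0.001, -2.92]
contact_force: [-0.2, 0.2, 0.2]
grip_width: 73.3
```

Run:
```python
from h import *
st()
c=get_calibration('wrist'); im=capture('wrist'); cv2.imwrite('pics/w6.png',im[:,:,::-1])
R=Rn.from_euler('z',.221).as_matrix()
f=np.array([[sx*38,sy*15.5,0] for sx in(-1,1) for sy in (-1,1)])@R.T
print(proj(c,[445.8,-339.5,38]+f)); 
show(((445.8,-339.5,28),[PI,0,PI+.221]))
```

```text
t 15.0 pos [ 446.  -339.9   76.7] rpy [-3.14e+00  1.00e-03 -2.92e+00] F [-0.2  0.2  0.2] w 73.3 q [-0.79  0.59  1.63  0.    0.92 -2.58]
[[284.35997056 201.64661022]
 [356.0163545  201.77814928]
 [287.7472679  359.37029763]
 [352.47228902 359.54929841]]
[0.0002, 0.001, 0.1211, -0.0023, 0.0015, 0.0002] [ 445.8 -339.5   28. ]
```

View pics/w6.png

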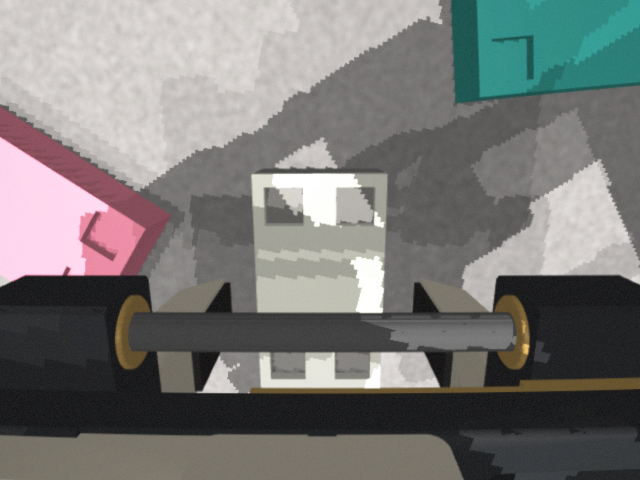

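{"name": "carry_out", "arguments": {"moves": [0, 0.001, 0.06, -0.002, 0, 0, 0.8, 0, 0.001, 0.1, -0.002, 0, 0, 0.8, 0, 0.001, 0.121, -0.002, 0, 0, 0.8, 0, 0.001, 0.121, -0.002, 0, 0, 0.8, 0, 0.001, 0.121, -0.002, 0, 0, 0.5, 0, 0.001, 0.121, -0.002, 0, 0, 0.5, 0, 0.001, 0.121, -0.002, 0, 0, 0.5, 0, 0.001, 0.121, -0.002, 0, 0, 0.5]}}

```text
time: 15.85
tool_pos: [446.4, -340.2, 29.0]
tcp_rot: [-3.139, 0.002, -2.921]
contact_force: [-0.2, -1.3, 3.3]
grip_width: 57.8
```

Run:
```python
from h import *
st()
show(((446,-340,240),[PI,0,PI+.221]),((642.9,-14,245),[PI,0,PI-.166]))
```

```text
t 15.85 pos [ 446.4 -340.2   29. ] rpy [-3.139e+00  2.000e-03 -2.921e+00] F [-0.2 -1.3  3.3] w 57.8 q [-0.79  0.66  1.66  0.    0.82 -2.58]
[-0.0, -0.0005, -0.5276, -0.0042, 0.0038, 0.0002] [ 446 -340  240]
[-0.6591, 0.6867, -0.5403, -0.0034, 0.0045, 0.7393] [642.9 -14.  245. ]
```

{"name": "carry_out", "arguments": {"moves": [0, 0, -0.06, 0, 0, 0, 0.5, 0, 0, -0.17, 0, 0, 0, 0.5, 0, 0, -0.29, 0, 0, 0, 0.5, 0, 0, -0.41, 0, 0, 0, 0.5, -0.01, 0.01, -0.51, 0, 0, 0.02, 0.5, -0.08, 0.08, -0.53, 0, 0, 0.09, 0.5, -0.16, 0.165, -0.54, 0, 0, 0.18, 0.5, -0.24, 0.25, -0.54, 0, 0, 0.27, 0.5]}}

```text
time: 16.65
tool_pos: [517.9, -220.0, 245.5]
tcp_rot: [-3.14, 0.003, -3.065]
contact_force: [1.2, -0.6, -3.7]
grip_width: 58.1
```

Run:
```python
from h import *
st()
show(((643.2,-14,240),[PI,0,PI-.166]))
```

```text
t 16.65 pos [ 517.9 -220.   245.5] rpy [-3.140e+00  3.000e-03 -3.065e+00] F [ 1.2 -0.6 -3.7] w 58.1 q [-0.54  0.41  1.42 -0.    1.31 -2.18]
[-0.3514, 0.4896, 0.0138, -0.0031, 0.0056, 0.4628] [643.2 -14.  240. ]
```

{"name": "carry_out", "arguments": {"moves": [-0.07, 0.1, 0.01, -0.003, 0.005, 0.1, 0.5, -0.14, 0.2, 0.014, -0.003, 0.005, 0.2, 0.5, -0.21, 0.3, 0.014, -0.003, 0.005, 0.3, 0.5, -0.28, 0.39, 0.014, -0.003, 0.005, 0.38, 0.5, -0.35, 0.49, 0.014, -0.003, 0.005, 0.463, 0.5, -0.351, 0.49, 0.014, -0.003, 0.005, 0.463, 0.5, -0.351, 0.49, 0.014, -0.003, 0.005, 0.463, 0.5, -0.351, 0.49, 0.014, -0.003, 0.005, 0.463, 0.5]}}

```text
time: 17.45
tool_pos: [642.3, -14.5, 239.3]
tcp_rot: [-3.141, -0.001, 2.975]
contact_force: [0.2, -1.3, -4.1]
grip_width: 57.9
```

Run:
```python
from h import *
st()
c=get_calibration('wrist'); im=capture('wrist'); cv2.imwrite('pics/w7.png',im[:,:,::-1])
R=Rn.from_euler('z',-.166).as_matrix()
k=np.array([[sx*52,sy*29,0] for sx in(-1,1) for sy in (-1,1)])@R.T
print('tall lid corners',proj(c,[643.1,-14,92]+k)); o=get_obs();print('held',proj(c,o['tool_pos']+[0,0,9]+k))
show(((643.2,-14,126),[PI,0,PI-.166]))
```

```text
t 17.45 pos [642.3 -14.5 239.3] rpy [-3.141e+00 -1.000e-03  2.975e+00] F [ 0.2 -1.3 -4.1] w 57.9 q [-0.14  0.57  1.17 -0.    1.4  -1.55]
tall lid corners [[278.48599326 159.32112297]
 [364.00155081 159.41413908]
 [281.87542316 302.65850696]
 [360.4198677  302.78068702]]
held [[224.2610897  182.81950985]
 [408.49959436 183.00498827]
 [240.72609682 458.31109892]
 [393.32888563 458.69723325]]
[-0.0021, 0.0029, 0.284, -0.0008, -0.0017, -0.0023] [643.2 -14.  126. ]
```

View pics/w7.png

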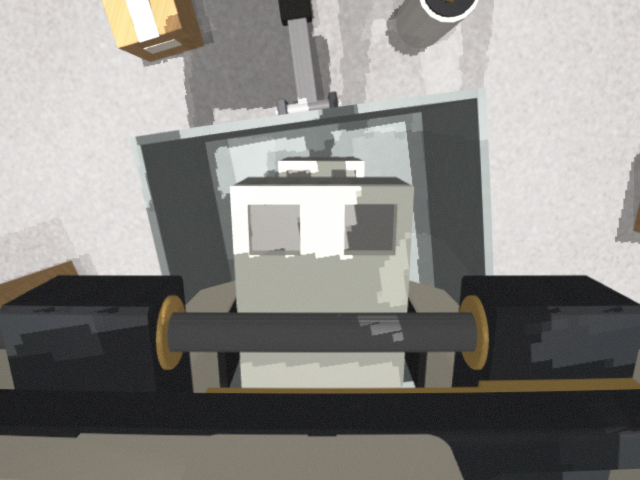

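{"name": "carry_out", "arguments": {"moves": [-0.002, 0, 0.06, 0, -0.002, -0.002, 0.5, -0.002, 0, 0.14, 0, -0.002, -0.002, 0.5, -0.002, 0, 0.2, 0, -0.002, -0.002, 0.5, -0.002, 0, 0.24, 0, -0.002, -0.002, 0.5, -0.002, 0, 0.26, 0, -0.002, -0.002, 0.5, -0.002, 0, 0.27, 0, -0.002, -0.002, 0.5, -0.002, 0, 0.275, 0, -0.002, -0.002, 0.5, -0.002, 0, 0.275, 0, -0.002, -0.002, 0.5]}}

```text
time: 18.3
tool_pos: [643.3, -15.4, 130.4]
tcp_rot: [-3.141, 0.001, 2.975]
contact_force: [0.4, 0.8, -3.3]
grip_width: 57.9
```

Run:
```python
from h import *
st()
show(((643.1,-14.6,116),[PI,0,PI-.166]))
```

```text
t 18.3 pos [643.3 -15.4 130.4] rpy [-3.141e+00  1.000e-03  2.975e+00] F [ 0.4  0.8 -3.3] w 57.9 q [-0.14  0.65  1.32 -0.    1.16 -1.55]
[0.001, 0.002, 0.036, -0.0007, 0.0028, -0.001] [643.1 -14.6 116. ]
```

{"name": "carry_out", "arguments": {"moves": [0.001, 0.001, 0.006, 0, 0.002, 0, 0.5, 0.001, 0.002, 0.012, 0, 0.002, 0, 0.5, 0.001, 0.002, 0.017, 0, 0.002, 0, 0.5, 0.001, 0.002, 0.022, 0, 0.002, 0, 0.5, 0.001, 0.002, 0.026, 0, 0.002, 0, 0.5, 0.001, 0.002, 0.03, 0, 0.002, 0, 0.5, 0.001, 0.002, 0.033, 0, 0.002, 0, 0.5, 0.001, 0.002, 0.034, 0, 0.002, 0, 0.5]}}

```text
time: 19.1
tool_pos: [643.0, -14.6, 116.6]
tcp_rot: [-3.141, 0.0, 2.975]
contact_force: [0.5, -0.7, -4.1]
grip_width: 57.6
```

Run:
```python
from h import *
st()
```

```text
t 19.1 pos [643.  -14.6 116.6] rpy [-3.141  0.     2.975] F [ 0.5 -0.7 -4.1] w 57.6 q [-0.14  0.67  1.34 -0.    1.14 -1.55]
```

Feet are in the recesses: z is below 121 with no contact force. I'll lower the last 1 mm.

{"name": "carry_out", "arguments": {"moves": [0, 0, 0.001, 0, 0, 0, 0.5, 0, 0, 0.0015, 0, 0, 0, 0.5, 0, 0, 0.002, 0, 0, 0, 0.5, 0, 0, 0.0025, 0, 0, 0, 0.5, 0, 0, 0.003, 0, 0, 0, 0.5, 0, 0, 0.003, 0, 0, 0, 0.5, 0, 0, 0.003, 0, 0, 0, 0.5, 0, 0, 0.003, 0, 0, 0, 0.5]}}

```text
time: 19.9
tool_pos: [643.2, -14.6, 115.9]
tcp_rot: [-3.141, 0.001, 2.975]
contact_force: [-2.7, -0.3, 3.8]
grip_width: 57.8
```

Run:
```python
from h import *
st()
```

```text
t 19.9 pos [643.2 -14.6 115.9] rpy [-3.141e+00  1.000e-03  2.975e+00] F [-2.7 -0.3  3.8] w 57.8 q [-0.14  0.67  1.34 -0.    1.13 -1.55]
```

{"name": "carry_out", "arguments": {"moves": [0, 0, 0.001, 0, 0, 0, 0.66, 0, 0, 0.001, 0, 0, 0, 0.72, 0, 0, 0.001, 0, 0, 0, 0.8, 0, 0, 0.001, 0, 0, 0, 0.8, 0, 0, -0.05, 0, 0, 0, 0.8, 0, 0, -0.13, 0, 0, 0, 0.8, 0, 0, -0.23, 0, 0, 0, 0.8, 0, 0, -0.29, 0, 0, 0, 0.8]}}

```text
time: 20.7
tool_pos: [643.9, -14.7, 235.0]
tcp_rot: [-3.141, 0.005, 2.975]
contact_force: [1.2, 0.0, -0.1]
grip_width: 73.5
```

Run:
```python
from h import *
st()
cv2.imwrite('pics/w8.png',capture('wrist')[:,:,::-1])
p,r=pp(.4,8,60,.2); p[2]=190
show((p,[PI,.05,r[2]]))
```

```text
t 20.7 pos [643.9 -14.7 235. ] rpy [-3.141  0.005  2.975] F [ 1.2  0.  -0.1] w 73.5 q [-0.14  0.57  1.18 -0.    1.39 -1.55]
[0.4955, -0.0664, 0.117, -0.0195, -0.0748, -0.6365] [445.8  -8.3 190. ]
```

View pics/w8.png

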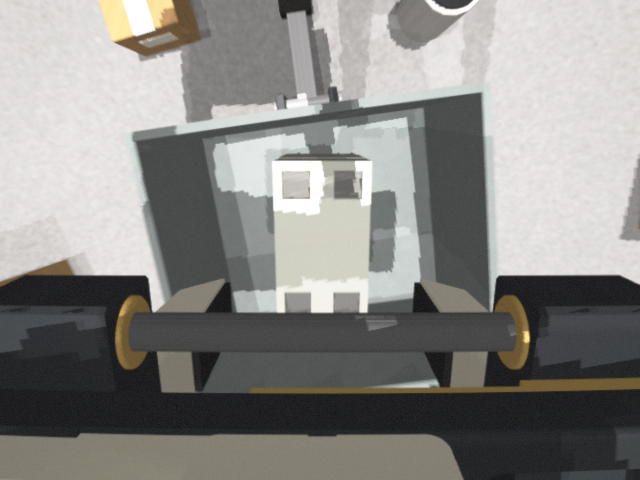

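Run:
```python
from h import *
for dy in(.12,.15,.18):
  for al in (8,11):
    for t1 in(.15,.19): print(dy,al,t1,[clear(*pp(f,al,10,dy,t1=t1)) for f in(0,.2,.3,.4)],np.round(pp(.4,al,10,dy,t1=t1)[0],1), clear(*pp(.4,al,-0,dy,t1=t1)))
```

```text
0.12 8 0.15 [array([21.6, 60.3]), array([ 6.5, 40.4]), array([-1.6, 29.2]), array([-0.4, 18.1])] [454.8  -6.6  33.4] [-1.9  8.4]
0.12 8 0.19 [array([21.6, 60.3]), array([ 7.2, 39.7]), array([-0.5, 28.4]), array([ 1.7, 17. ])] [454.5  -6.7  33.4] [0.  7.5]
0.12 11 0.15 [array([22.2, 60.7]), array([ 6.7, 40.5]), array([ 0.4, 29.2]), array([ 2.3, 17.9])] [451.9  -6.5  32.8] [0.8 8.3]
0.12 11 0.19 [array([22.2, 60.7]), array([ 7.4, 39.9]), array([ 2.2, 28.5]), array([ 4.7, 17. ])] [451.6  -6.6  32.8] [2.8 7.4]
0.15 8 0.15 [array([21.5, 60.4]), array([ 6.7, 40.2]), array([ 0.3, 28.9]), array([ 2.1, 17.6])] [454.8  -6.7  33.4] [0.7 8.1]
0.15 8 0.19 [array([21.5, 60.4]), array([ 7.4, 39.5]), array([ 2., 28.]), array([ 4.5, 16.4])] [454.5  -6.7  33.4] [2.6 7. ]
0.15 11 0.15 [array([22.1, 60.9]), array([ 6.8, 40.3]), array([ 3.3, 28.9]), array([ 5.1, 17.4])] [451.9  -6.6  32.8] [3.6 7.9]
0.15 11 0.19 [array([22.1, 60.9]), array([ 7.6, 39.7]), array([ 5. , 28.1]), array([ 7.5, 16.4])] [451.6  -6.6  32.8] [5.6 7. ]
0.18 8 0.15 [array([21.5, 60.5]), array([ 6.8, 40. ]), array([ 3.1, 28.6]), array([ 4.9, 17.1])] [454.8  -6.7  33.4] [3.5 7.7]
0.18 8 0.19 [array([21.5, 60.5]), array([ 7.6, 39.2]), array([ 4.8, 27.6]), array([ 7.3, 15.8])] [454.5  -6.8  33.4] [5.4 6.6]
0.18 11 0.15 [array([22.1, 61. ]), array([ 7. , 40.1]), array([ 5.9, 28.6]), array([ 7.9, 17. ])] [451.9  -6.6  32.8] [6.4 7.6]
0.18 11 0.19 [array([22.1, 61. ]), array([ 7.8, 39.4]), array([ 7.3, 27.7]), array([ 9.7, 15.8])] [451.6  -6.7  32.8] [8.3 6.5]
```

{"name": "carry_out", "arguments": {"moves": [0.06, -0.01, 0.01, 0, -0.01, -0.08, 0.8, 0.16, -0.02, 0.03, 0, -0.02, -0.2, 0.7, 0.27, -0.03, 0.05, -0.01, -0.04, -0.34, 0.6, 0.38, -0.05, 0.08, -0.015, -0.06, -0.48, 0.6, 0.495, -0.066, 0.117, -0.02, -0.075, -0.62, 0.6, 0.495, -0.066, 0.117, -0.02, -0.075, -0.636, 0.6, 0.495, -0.066, 0.117, -0.02, -0.075, -0.636, 0.6, 0.495, -0.066, 0.117, -0.02, -0.075, -0.636, 0.6]}}

```text
time: 21.55
tool_pos: [447.8, -8.5, 190.9]
tcp_rot: [-3.141, 0.053, -2.975]
contact_force: [-0.1, 0.6, -0.1]
grip_width: 55.2
```

Run:
```python
from h import *
st()
im=capture('top');cv2.imwrite('pics/top3.png',im[:,:,::-1]);cv2.imwrite('pics/side3.png',capture('side')[:,:,::-1])
c=get_calibration('wrist');cv2.imwrite('pics/w9.png',capture('wrist')[:,:,::-1])
P,_=pp(.4,along=0,back=2);print(proj(c,P))
```

```text
t 21.55 pos [447.8  -8.5 190.9] rpy [-3.141  0.053 -2.975] F [-0.1  0.6 -0.1] w 55.2 q [-0.2   0.23  1.85  0.02  1.02 -1.95]
[[318.96773575 237.04712735]]
```

View pics/w9.png

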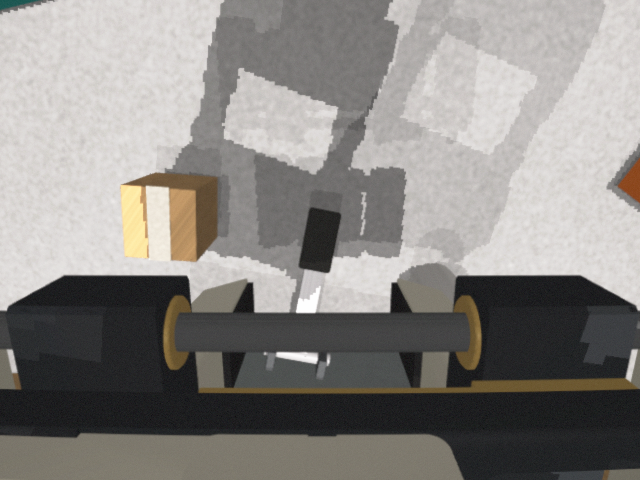

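View pics/side3.png

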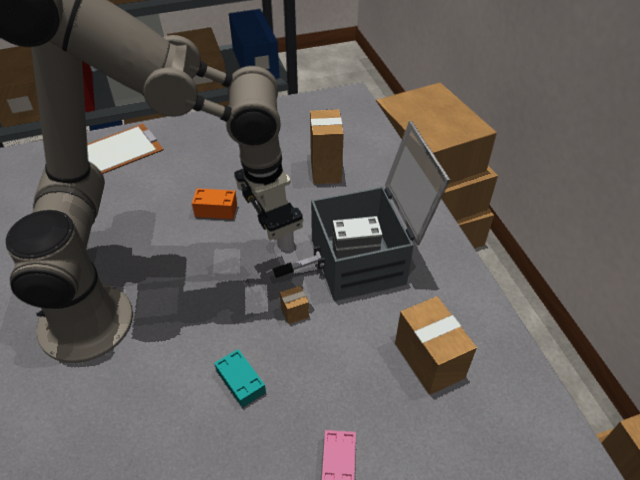

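```bash
cat >> h.py <<'E'
def pq(phi,back=10): return pp(phi,11,back,.18,-0.05,.19)
E
python3 - <<'E'
from h import *
for b in (150,90,60,40,25,10): p=pq(.4,b); print(b,clear(*p),end=' '); show(p)
E
```

```text
150 [133. 155.] [0.0579, 0.0038, 0.0476, 0.0038, -0.2639, 0.0371] [425.4 -10.5 170.3]
90 [73. 95.] [0.0373, 0.0033, 0.1961, 0.0038, -0.2639, 0.0371] [436.6  -8.9 111.4]
60 [43. 65.] [0.027, 0.0031, 0.2704, 0.0038, -0.2639, 0.0371] [442.2  -8.   81.9]
40 [23. 45.] [0.0201, 0.0029, 0.3199, 0.0038, -0.2639, 0.0371] [446.   -7.5  62.3]
25 [11.5 30.8] [0.0149, 0.0028, 0.3571, 0.0038, -0.2639, 0.0371] [448.8  -7.1  47.5]
10 [ 9.7 15.8] [0.0097, 0.0027, 0.3942, 0.0038, -0.2639, 0.0371] [451.6  -6.7  32.8]
```

{"name": "carry_out", "arguments": {"moves": [0.058, 0.004, 0.05, 0.004, -0.264, 0.037, 0.5, 0.05, 0.003, 0.12, 0.004, -0.264, 0.037, 0.5, 0.037, 0.003, 0.2, 0.004, -0.264, 0.037, 0.5, 0.027, 0.003, 0.27, 0.004, -0.264, 0.037, 0.5, 0.02, 0.003, 0.32, 0.004, -0.264, 0.037, 0.5, 0.02, 0.003, 0.32, 0.004, -0.264, 0.037, 0.5, 0.02, 0.003, 0.32, 0.004, -0.264, 0.037, 0.5, 0.02, 0.003, 0.32, 0.004, -0.264, 0.037, 0.5]}}

```text
time: 22.5
tool_pos: [446.8, -7.6, 63.2]
tcp_rot: [-3.141, 0.192, -2.994]
contact_force: [0.4, 0.1, 0.5]
grip_width: 45.8
```

Run:
```python
from h import *
st()
for b in (25,10): show(pq(.4,b))
```

```text
t 22.5 pos [446.8  -7.6  63.2] rpy [-3.141  0.192 -2.994] F [0.4 0.1 0.5] w 45.8 q [-0.24  0.39  2.11  0.16  0.47 -2.09]
[0.0026, 0.0007, 0.0395, -0.0014, 0.0034, 0.0006] [448.8  -7.1  47.5]
[0.0026, 0.0007, 0.077, -0.0014, 0.0034, 0.0006] [451.6  -6.7  32.8]
```

{"name": "carry_out", "arguments": {"moves": [0.002, 0.001, 0.03, 0, 0.003, 0, 0.5, 0.002, 0.001, 0.06, 0, 0.003, 0, 0.5, 0.002, 0.001, 0.077, 0, 0.003, 0, 0.5, 0.002, 0.001, 0.077, 0, 0.003, 0, 0.5, 0.002, 0.001, 0.077, 0, 0.003, 0, 0.3, 0.002, 0.001, 0.077, 0, 0.003, 0, 0.15, 0.002, 0.001, 0.077, 0, 0.003, 0, 0.15, 0.002, 0.001, 0.077, 0, 0.003, 0, 0.15]}}

```text
time: 23.3
tool_pos: [452.3, -7.3, 33.4]
tcp_rot: [-3.14, 0.192, -2.995]
contact_force: [-1.1, -6.1, 2.1]
grip_width: 25.6
```

Run:
```python
from h import *
st()
show(*[pq(.4-x) for x in (0,.02,.04,.06,.08,.1,.12,.14,.16)])
cv2.imwrite('pics/w10.png',capture('wrist')[:,:,::-1]);cv2.imwrite('pics/side4.png',capture('side')[:,:,::-1])
```

```text
t 23.3 pos [452.3  -7.3  33.4] rpy [-3.14   0.192 -2.995] F [-1.1 -6.1  2.1] w 25.6 q [-0.23  0.46  2.12  0.18  0.39 -2.11]
[0.0019, 0.0018, 0.0011, -0.0038, 0.0033, -0.0012] [451.6  -6.7  32.8]
[0.0016, 0.0019, -0.004, -0.0038, 0.0262, -0.0013] [451.3  -6.6  34.8]
[0.0012, 0.0021, -0.009, -0.0038, 0.0491, -0.0013] [451.   -6.6  36.8]
[0.0008, 0.0022, -0.0141, -0.0038, 0.072, -0.0013] [450.8  -6.6  38.8]
[0.0002, 0.0023, -0.0191, -0.0038, 0.095, -0.0013] [450.7  -6.6  40.8]
[-0.0004, 0.0024, -0.0241, -0.0038, 0.1179, -0.0013] [450.5  -6.5  42.8]
[-0.0012, 0.0025, -0.0291, -0.0038, 0.1408, -0.0014] [450.4  -6.5  44.9]
[-0.0021, 0.0025, -0.0341, -0.0037, 0.1637, -0.0014] [450.4  -6.5  46.9]
[-0.003, 0.0025, -0.0391, -0.0037, 0.1866, -0.0014] [450.4  -6.5  48.9]
```

View pics/w10.png

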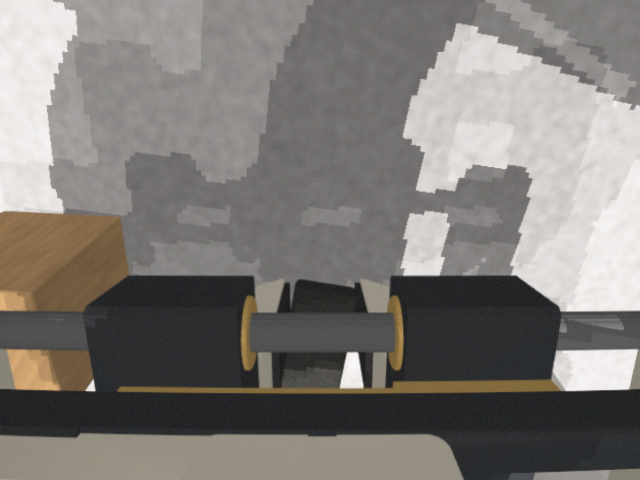

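View pics/side4.png

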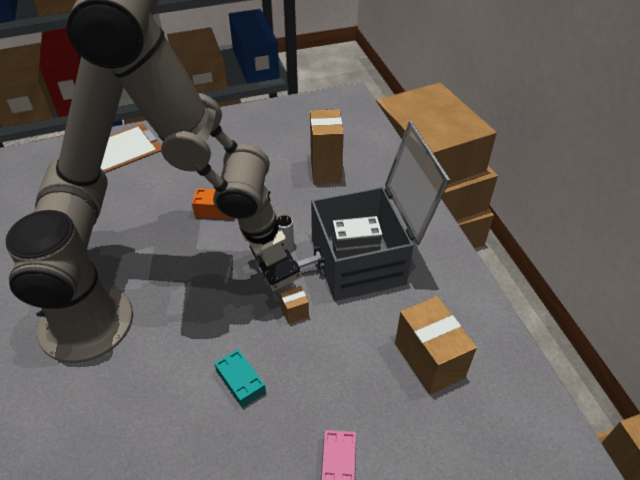

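{"name": "carry_out", "arguments": {"moves": [0, 0, -0.005, 0, 0.023, 0, 0.15, -0.001, 0, -0.01, 0, 0.046, 0, 0.15, -0.001, 0, -0.015, 0, 0.069, 0, 0.15, -0.002, 0, -0.02, 0, 0.092, 0, 0.15, -0.002, 0.001, -0.025, 0, 0.115, 0, 0.15, -0.003, 0.001, -0.03, 0, 0.137, 0, 0.15, -0.004, 0.001, -0.035, 0, 0.16, 0, 0.15, -0.005, 0.001, -0.04, 0, 0.183, 0, 0.15]}}

```text
time: 24.2
tool_pos: [451.0, -7.1, 49.6]
tcp_rot: [-3.14, 0.095, -2.996]
contact_force: [1.3, -3.7, -7.9]
grip_width: 25.7
```

Run:
```python
from h import *
st()
show(*[pq(.24-x) for x in (0,.02,.04,.06,.08,.1,.12,.14,.16)])
cv2.imwrite('pics/side5.png',capture('side')[:,:,::-1])
```

```text
t 24.2 pos [451.   -7.1  49.6] rpy [-3.14   0.095 -2.996] F [ 1.3 -3.7 -7.9] w 25.7 q [-0.21  0.45  2.03  0.06  0.57 -1.97]
[0.0015, 0.0019, 0.0014, -0.0035, 0.0011, -0.0026] [450.4  -6.5  48.9]
[0.0009, 0.0019, -0.0036, -0.0035, 0.024, -0.0027] [450.4  -6.5  51. ]
[0.0003, 0.0019, -0.0086, -0.0035, 0.0469, -0.0027] [450.5  -6.4  53. ]
[-0.0005, 0.0019, -0.0136, -0.0035, 0.0698, -0.0027] [450.6  -6.4  55. ]
[-0.0014, 0.0018, -0.0186, -0.0035, 0.0928, -0.0027] [450.8  -6.4  57. ]
[-0.0023, 0.0018, -0.0236, -0.0035, 0.1157, -0.0028] [451.   -6.4  59.1]
[-0.0034, 0.0017, -0.0286, -0.0034, 0.1386, -0.0028] [451.2  -6.4  61.1]
[-0.0046, 0.0016, -0.0335, -0.0034, 0.1615, -0.0028] [451.5  -6.4  63.1]
[-0.0058, 0.0015, -0.0385, -0.0034, 0.1844, -0.0028] [451.8  -6.4  65.1]
```

View pics/side5.png

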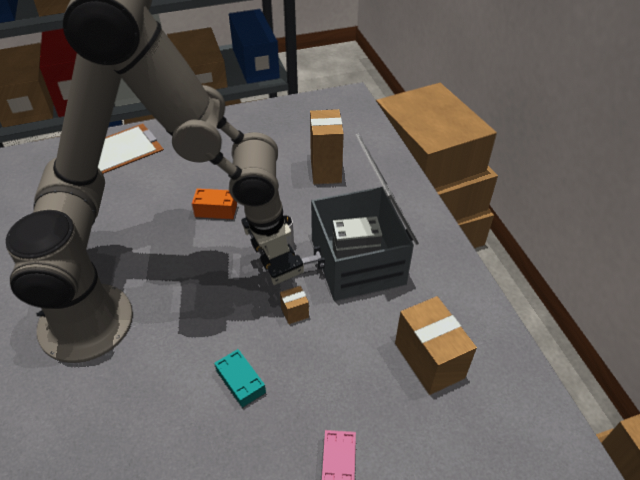

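The lid is following; it is seen edge-on at (388,190), partly lowered. Continuing at the same gentle speed.

{"name": "carry_out", "arguments": {"moves": [-0.001, 0, -0.005, 0, 0.023, 0, 0.15, -0.001, 0, -0.01, 0, 0.046, 0, 0.15, -0.002, 0, -0.015, 0, 0.069, 0, 0.15, -0.003, 0, -0.02, 0, 0.092, 0, 0.15, -0.004, 0, -0.025, 0, 0.115, 0, 0.15, -0.005, 0, -0.03, 0, 0.137, 0, 0.15, -0.006, 0, -0.035, 0, 0.16, 0, 0.15, -0.007, 0, -0.04, 0, 0.183, 0, 0.15]}}

```text
time: 25.05
tool_pos: [452.3, -7.0, 66.1]
tcp_rot: [-3.14, -0.003, -2.996]
contact_force: [0.6, -3.9, -7.1]
grip_width: 25.5
```

Run:
```python
from h import *
st()
show(*[pq(.08-x) for x in (0,.02,.04,.05,.06,.07,.08,.09)])
cv2.imwrite('pics/side6.png',capture('side')[:,:,::-1])
```

```text
t 25.05 pos [452.3  -7.   66.1] rpy [-3.140e+00 -3.000e-03 -2.996e+00] F [ 0.6 -3.9 -7.1] w 25.5 q [-0.18  0.46  1.94 -0.    0.75 -1.9 ]
[0.001, 0.0017, 0.0026, -0.0037, -0.0019, -0.0023] [451.8  -6.4  65.1]
[0.0001, 0.0016, -0.0024, -0.0037, 0.0211, -0.0023] [452.2  -6.4  67.1]
[-0.0008, 0.0015, -0.0074, -0.0037, 0.044, -0.0023] [452.6  -6.4  69.1]
[-0.0014, 0.0014, -0.0098, -0.0037, 0.0554, -0.0024] [452.8  -6.4  70.1]
[-0.0019, 0.0013, -0.0123, -0.0037, 0.0669, -0.0024] [453.   -6.4  71.1]
[-0.0025, 0.0012, -0.0148, -0.0037, 0.0783, -0.0024] [453.2  -6.4  72.1]
[-0.0031, 0.0011, -0.0173, -0.0037, 0.0898, -0.0024] [453.5  -6.4  73.1]
[-0.0037, 0.001, -0.0198, -0.0037, 0.1013, -0.0024] [453.7  -6.4  74. ]
```

View pics/side6.png

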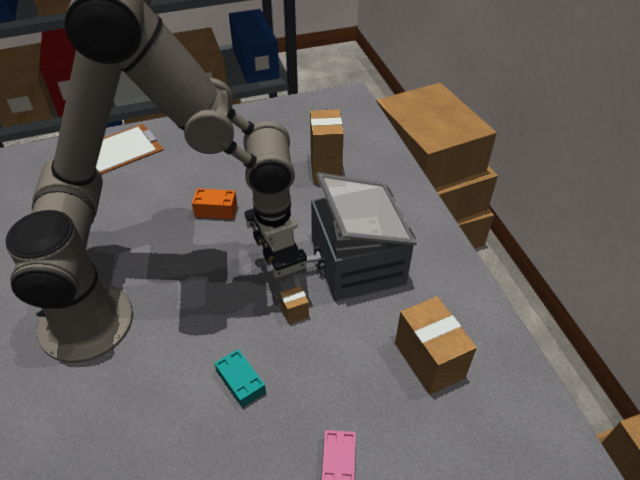

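{"name": "carry_out", "arguments": {"moves": [-0.0005, 0, -0.003, 0, 0.012, 0, 0.15, -0.001, 0, -0.0055, 0, 0.024, 0, 0.15, -0.0015, 0, -0.008, 0, 0.036, 0, 0.15, -0.002, 0, -0.0105, 0, 0.048, 0, 0.15, -0.0025, 0, -0.013, 0, 0.06, 0, 0.15, -0.003, 0, -0.0155, 0, 0.071, 0, 0.15, -0.0035, 0, -0.018, 0, 0.082, 0, 0.15, -0.004, 0, -0.02, 0, 0.092, 0, 0.15]}}

```text
time: 25.9
tool_pos: [454.0, -7.0, 74.5]
tcp_rot: [-3.139, -0.052, -2.996]
contact_force: [0.4, -5.8, -5.7]
grip_width: 25.6
```

Run:
```python
from h import *
st()
cv2.imwrite('pics/side7.png',capture('side')[:,:,::-1])
show(pq(0))
```

```text
t 25.9 pos [454.   -7.   74.5] rpy [-3.139 -0.052 -2.996] F [ 0.4 -5.8 -5.7] w 25.6 q [-0.17  0.46  1.89 -0.03  0.84 -1.87]
[0.0009, 0.0017, 0.0039, -0.0045, -0.0049, -0.0018] [453.5  -6.4  73.1]
```

View pics/side7.png

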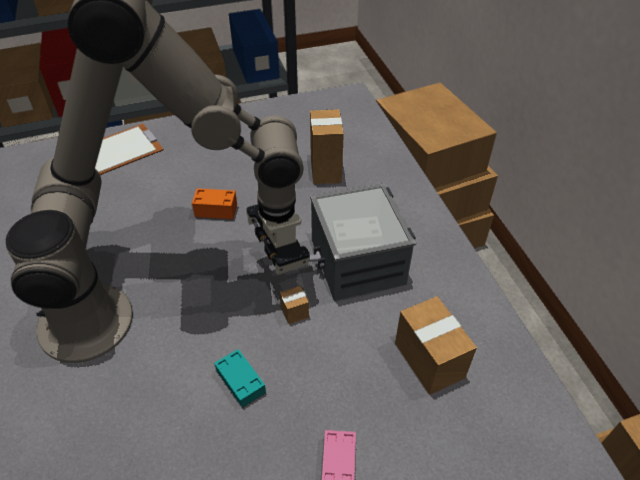

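Nearly shut. I'll nudge up slowly until the end stop answers with force.

{"name": "carry_out", "arguments": {"moves": [0, 0, -0.001, 0, 0.003, 0, 0.15, 0, 0, -0.002, 0, 0.005, 0, 0.15, 0, 0, -0.003, 0, 0.007, 0, 0.15, 0, 0, -0.004, 0, 0.01, 0, 0.15, 0, 0, -0.005, 0, 0.01, 0, 0.15, 0, 0, -0.005, 0, 0.01, 0, 0.15, 0, 0, -0.005, 0, 0.01, 0, 0.15, 0, 0, -0.005, 0, 0.01, 0, 0.15]}}

```text
time: 26.75
tool_pos: [453.9, -7.0, 75.3]
tcp_rot: [-3.139, -0.059, -2.995]
contact_force: [5.2, -5.2, -21.3]
grip_width: 25.4
```

Run:
```python
from h import *
st()
```

```text
t 26.75 pos [453.9  -7.   75.3] rpy [-3.139 -0.059 -2.995] F [  5.2  -5.2 -21.3] w 25.4 q [-0.17  0.47  1.88 -0.03  0.85 -1.87]
```

The end stop is reached, with the force up to 21 N. Release and retreat upward.

{"name": "carry_out", "arguments": {"moves": [0, 0, -0.001, 0, 0, 0, 0.3, 0, 0, -0.001, 0, 0, 0, 0.4, 0, 0, -0.001, 0, 0, 0, 0.5, 0, 0, -0.001, 0, 0, 0, 0.5, 0, 0, -0.06, 0, 0, 0, 0.5, 0, 0, -0.15, 0, 0, 0, 0.5, 0, 0, -0.26, 0, 0, 0, 0.5, 0, 0, -0.35, 0, 0, 0, 0.5]}}

```text
time: 27.55
tool_pos: [462.2, -5.3, 217.7]
tcp_rot: [-3.139, -0.057, -2.995]
contact_force: [1.1, -0.1, -0.3]
grip_width: 45.6
```

Run:
```python
from h import *
st()
show(((330,200,260),[PI,0,-2.99]))
```

```text
t 27.55 pos [462.2  -5.3 217.7] rpy [-3.139 -0.057 -2.995] F [ 1.1 -0.1 -0.3] w 45.6 q [-0.16  0.28  1.69 -0.02  1.22 -1.87]
[0.2577, 0.5557, -0.0928, -0.0048, -0.1084, -0.0092] [330 200 260]
```

{"name": "carry_out", "arguments": {"moves": [0.05, 0.11, -0.02, 0, -0.03, 0, 0.5, 0.1, 0.22, -0.04, 0, -0.05, 0, 0.5, 0.15, 0.33, -0.06, 0, -0.07, 0, 0.5, 0.2, 0.44, -0.08, 0, -0.1, 0, 0.5, 0.25, 0.55, -0.09, 0, -0.1, 0, 0.5, 0.25, 0.55, -0.09, 0, -0.1, 0, 0.5, 0.25, 0.55, -0.09, 0, -0.1, 0, 0.5, 0.25, 0.55, -0.09, 0, -0.1, 0, 0.5]}}

```text
time: 28.35
tool_pos: [333.7, 197.7, 258.8]
tcp_rot: [-3.139, -0.004, -2.995]
contact_force: [-1.0, -0.1, -1.2]
grip_width: 45.7
```

Run:
```python
from h import *
st()
a=capture('top');b=capture('side')
cv2.imwrite('pics/top9.png',a[:,:,::-1]);cv2.imwrite('pics/side9.png',b[:,:,::-1])
k=cv2.INTER_CUBIC
A=cv2.imread('pics/top0.png');B=cv2.imread('pics/side0.png')
f=lambda im,x,y,w,h:cv2.resize(im[y:y+h,x:x+w],(400,int(400*h/w)),interpolation=k)
def pair(p,q,r,n): cv2.imwrite(n,np.hstack([f(p,*r),f(q,*r)]))
pair(A,a[:,:,::-1],(240,110,150,180),'pics/cmpT.png');pair(B,b[:,:,::-1],(265,170,160,160),'pics/cmpS.png')
```

```text
t 28.35 pos [333.7 197.7 258.8] rpy [-3.139 -0.004 -2.995] F [-1.  -0.1 -1.2] w 45.7 q [ 0.34  0.08  1.83 -0.    1.24 -1.38]
```

View pics/cmpT.png

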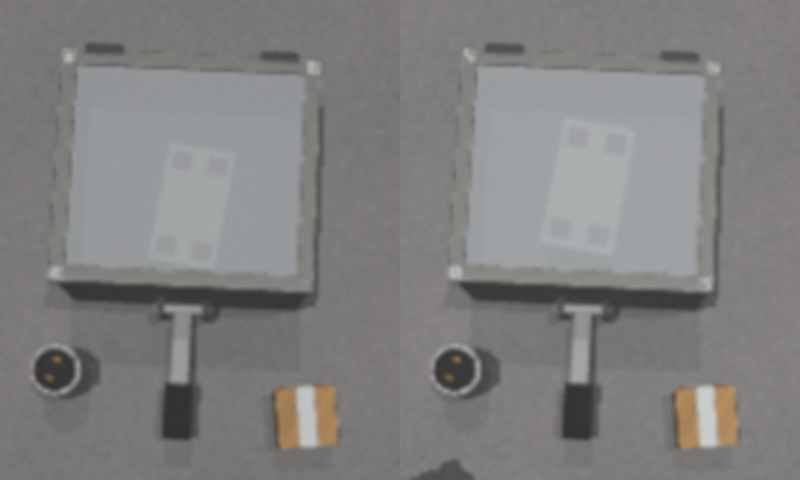

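View pics/cmpS.png

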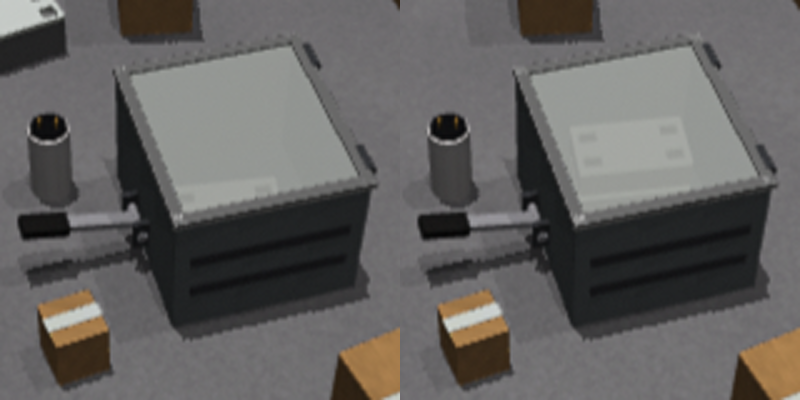

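Both before/after pairs look the same at the lid, pedal, capacitor and carton. I'll check the sub-pixel shift of the lid edge and pedal numerically.

Run:
```python
from h import *
S0,S1,T0,T1=[cv2.imread('pics/'+n,0).astype(np.float32) for n in('side0.png','side9.png','top0.png','top9.png')]
def sh(a,b,r,n):
    x,y,w,h=r; a,b=a[y:y+h,x:x+w],b[y:y+h,x:x+w]
    d,q=cv2.phaseCorrelate(a,b,cv2.createHanningWindow((w,h),cv2.CV_32F)); print(n,np.round(d,2),round(q,2),'maxdiff',np.abs(a-b).max(),'mean',np.round((b-a).mean(),2))
sh(S0,S1,(268,250,52,18),'pedal side'); sh(S0,S1,(308,196,30,60),'front edge side'); sh(S0,S1,(345,232,65,20),'right rim side')
sh(T0,T1,(298,232,22,46),'pedal top'); sh(T0,T1,(262,212,100,16),'front edge top')
sh(T0,T1,(245,235,32,30),'cap');sh(T0,T1,(338,248,34,36),'carton')
sh(T0,T1,(105,125,90,70),'carton tall');sh(T0,T1,(400,125,95,70),'carton wide')
c=get_calibration('side'); 
for a in(0,.03): print('lid edge px at',a,proj(c,[[744-186*np.cos(a),-10,142+186*np.sin(a)]]))
```

```text
pedal side [-0.1  -0.01] 0.99 maxdiff 5.0 mean 1.98
front edge side [0.01 0.1 ] 0.97 maxdiff 8.744793 mean 0.77
right rim side [-0.26 -0.26] 0.66 maxdiff 18.0 mean 3.34
pedal top [-0.06 -0.23] 0.89 maxdiff 10.0 mean 5.52
front edge top [-0.05  0.15] 0.87 maxdiff 6.620224 mean 1.79
cap [ 0.09 -0.03] 0.92 maxdiff 6.613014 mean 1.79
carton [ 0.14 -0.04] 0.91 maxdiff 12.0 mean 7.19
carton tall [-0.02  0.04] 0.96 maxdiff 13.0 mean 6.24
carton wide [ 0.02 -0.01] 0.92 maxdiff 12.0 mean 6.7
lid edge px at 0 [[320.23808201 228.29850754]]
lid edge px at 0.03 [[320.27422818 226.55560215]]
```

```bash
python3 -c "
from plant import *
print(close_job())"
```

```text
the job is handed in; nothing more can be done
None
```

The job is done and handed in at about 28.5 s, well inside the 72 s limit. I pressed the pedal to its stop with closed fingertips and set the tall tub on the inner tub, then the low tub on top of it. I then pinched the pedal pad and drew it up slowly to its stop, the lid moving at about 1 rad/s. The gripper was turned and tilted for the pinch so that its body cleared the capacitor.

**Seating:** Both tubs came to rest within 1 mm of their nominal seated heights, with only light contact (a few newtons). The final pictures show one aligned stack under the clear lid.

**Pedal stops:** The pressing force rose to 32 N at the lower stop and the pulling force to 21 N at the upper stop.

**Lid and bystanders:** Compared with the first pictures, the lid's front edge and the pedal match within about 0.25 px, roughly 0.005 rad of lid angle. The capacitor, small carton and two large cartons have not visibly moved.

**Disagreements:** The wrist and top cameras differed by 1 to 2 mm on tub positions, which is within calibration and the recess play. One comparison was poor: a patch over the right rim of the bin showed about 0.3 px of apparent shift with weak correlation, probably because the tubs now show through the lid there.

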